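# Sort bolt latches after the holding test

### The job

These sliding-bolt latches come from the holding test, where the position of the slider is the result: lay each green-tagged latch whose bolt stayed pulled out in a nest of the blue rack (long nests, bolt nose in the narrow channel) and each green-tagged latch whose bolt slipped in into a nest of the black rack (short nests), seated flat, with the slider left as you found it. The orange-tagged latches still have to be tested: push the slider fully in where it is out and lay them flat, right way up, on the floor of the red bin. Do not push the mug, the bottle or the tape roll about.

Things in the scene. Friction and masses are not known exactly. Their poses are not given: they have to be found in the camera images.
- latch_1: sliding-bolt latch, green tag. Grey body 70 x 36 x 26 mm (x, y, z), 0.1 to 0.25 kg; origin: centre of its underside; bolt nose at +x, z up. On top: a fixed lug in the tag colour at the tail (x -35 to -23 mm, 28 mm wide, to z = 50 mm), strips of that colour, and the black slider knob (10 x 16 mm, z 28 to 50 mm). Grip the body across its 36 mm, near the origin, below the knob. May be absent.
- slide_1 (a joint): slider (bolt and knob) of latch_1, m: 0 = pushed in (knob centre x = -4 mm, bolt nose ends at x = 39 mm), 0.024 = pulled out (knob at 20 mm, nose ends at 63 mm). Starts near one end or the other; about 3 N of friction holds it. Squeezing knob and lug together (60 mm over both when out, 36 mm when in) pushes it in.
- latch_2: sliding-bolt latch, green tag. Grey body 70 x 36 x 26 mm (x, y, z), 0.1 to 0.25 kg; origin: centre of its underside; bolt nose at +x, z up. On top: a fixed lug in the tag colour at the tail (x -35 to -23 mm, 28 mm wide, to z = 50 mm), strips of that colour, and the black slider knob (10 x 16 mm, z 28 to 50 mm). Grip the body across its 36 mm, near the origin, below the knob. May be absent.
- slide_2 (a joint): slider (bolt and knob) of latch_2, m: 0 = pushed in (knob centre x = -4 mm, bolt nose ends at x = 39 mm), 0.024 = pulled out (knob at 20 mm, nose ends at 63 mm). Starts near one end or the other; about 3 N of friction holds it. Squeezing knob and lug together (60 mm over both when out, 36 mm when in) pushes it in.
- latch_3: sliding-bolt latch, green tag. Grey body 70 x 36 x 26 mm (x, y, z), 0.1 to 0.25 kg; origin: centre of its underside; bolt nose at +x, z up. On top: a fixed lug in the tag colour at the tail (x -35 to -23 mm, 28 mm wide, to z = 50 mm), strips of that colour, and the black slider knob (10 x 16 mm, z 28 to 50 mm). Grip the body across its 36 mm, near the origin, below the knob. May be absent.
- slide_3 (a joint): slider (bolt and knob) of latch_3, m: 0 = pushed in (knob centre x = -4 mm, bolt nose ends at x = 39 mm), 0.024 = pulled out (knob at 20 mm, nose ends at 63 mm). Starts near one end or the other; about 3 N of friction holds it. Squeezing knob and lug together (60 mm over both when out, 36 mm when in) pushes it in.
- latch_4: sliding-bolt latch, green tag. Grey body 70 x 36 x 26 mm (x, y, z), 0.1 to 0.25 kg; origin: centre of its underside; bolt nose at +x, z up. On top: a fixed lug in the tag colour at the tail (x -35 to -23 mm, 28 mm wide, to z = 50 mm), strips of that colour, and the black slider knob (10 x 16 mm, z 28 to 50 mm). Grip the body across its 36 mm, near the origin, below the knob. May be absent.
- slide_4 (a joint): slider (bolt and knob) of latch_4, m: 0 = pushed in (knob centre x = -4 mm, bolt nose ends at x = 39 mm), 0.024 = pulled out (knob at 20 mm, nose ends at 63 mm). Starts near one end or the other; about 3 N of friction holds it. Squeezing knob and lug together (60 mm over both when out, 36 mm when in) pushes it in.
- latch_5: sliding-bolt latch, orange tag. Grey body 70 x 36 x 26 mm (x, y, z), 0.1 to 0.25 kg; origin: centre of its underside; bolt nose at +x, z up. On top: a fixed lug in the tag colour at the tail (x -35 to -23 mm, 28 mm wide, to z = 50 mm), strips of that colour, and the black slider knob (10 x 16 mm, z 28 to 50 mm). Grip the body across its 36 mm, near the origin, below the knob.
- slide_5 (a joint): slider (bolt and knob) of latch_5, m: 0 = pushed in (knob centre x = -4 mm, bolt nose ends at x = 39 mm), 0.024 = pulled out (knob at 20 mm, nose ends at 63 mm). Starts near one end or the other; about 3 N of friction holds it. Squeezing knob and lug together (60 mm over both when out, 36 mm when in) pushes it in.
- latch_6: sliding-bolt latch, orange tag. Grey body 70 x 36 x 26 mm (x, y, z), 0.1 to 0.25 kg; origin: centre of its underside; bolt nose at +x, z up. On top: a fixed lug in the tag colour at the tail (x -35 to -23 mm, 28 mm wide, to z = 50 mm), strips of that colour, and the black slider knob (10 x 16 mm, z 28 to 50 mm). Grip the body across its 36 mm, near the origin, below the knob. May be absent.
- slide_6 (a joint): slider (bolt and knob) of latch_6, m: 0 = pushed in (knob centre x = -4 mm, bolt nose ends at x = 39 mm), 0.024 = pulled out (knob at 20 mm, nose ends at 63 mm). Starts near one end or the other; about 3 N of friction holds it. Squeezing knob and lug together (60 mm over both when out, 36 mm when in) pushes it in.
- long_rack: fixed blue rack with two long nests side by side; base plate 4 mm thick, x from -45 to 72 mm, 128 mm wide in y; origin under the plate, x along the nests, z up.
- long_rack_nest0 (a point): nest 0 of the blue rack (right, -y one; nests are 75 mm apart): the point on the plate's top where a latch's origin belongs; axes as the rack's. The nest is clear from x = -40 to 68 mm and 46 mm wide, between walls 12 mm high with gaps for the fingers from x = -22 to 22 mm. Beyond x = 40 mm it narrows to a 22 mm channel for the pulled-out bolt nose, which must point to +x.
- long_rack_nest1 (a point): nest 1 of the blue rack (left, +y one; nests are 75 mm apart): the point on the plate's top where a latch's origin belongs; axes as the rack's. The nest is clear from x = -40 to 68 mm and 46 mm wide, between walls 12 mm high with gaps for the fingers from x = -22 to 22 mm. Beyond x = 40 mm it narrows to a 22 mm channel for the pulled-out bolt nose, which must point to +x.
- short_rack: fixed black rack with two short nests side by side; base plate 4 mm thick, x from -45 to 48 mm, 128 mm wide in y; origin under the plate, x along the nests, z up.
- short_rack_nest0 (a point): nest 0 of the black rack (right, -y one; nests are 75 mm apart): the point on the plate's top where a latch's origin belongs; axes as the rack's. The nest is clear from x = -40 to 44 mm and 46 mm wide, between walls 12 mm high with gaps for the fingers from x = -22 to 22 mm.
- short_rack_nest1 (a point): nest 1 of the black rack (left, +y one; nests are 75 mm apart): the point on the plate's top where a latch's origin belongs; axes as the rack's. The nest is clear from x = -40 to 44 mm and 46 mm wide, between walls 12 mm high with gaps for the fingers from x = -22 to 22 mm.
- red_bin: fixed small red open bin, 190 x 120 x 52 mm, walls 6 mm, floor 3 mm thick; inside 174 x 104 mm; origin at the centre of its underside, x along its length, z up.
- tea_mug: bystander: spotted mug, 92 mm across, 93 mm high; origin at the centre of its underside.
- alcohol_bottle: bystander: white dispenser bottle with a blue collar, 60 mm wide, 138 mm high; origin at the centre of its underside.
- tape_0: bystander: green tape roll lying flat, about 100 mm across, 24 mm high; origin at the centre of its underside.
Mind the look-alikes: they are no part of the job. What is shaped like the latch_3 but turquoise is not meant.

How it is judged:
At the end, for the whole second after the job is handed in: green, began out: flat in a blue nest within 9 mm and 0.2 rad of its point, slider out over 15 mm; green, began in: flat in a black nest within 11 mm along, 9 mm across, 0.2 rad, slider under 6 mm; orange: upright on the red bin's floor, slider within 4 mm of in; all at rest (angle between each of latch_1, latch_2, latch_3, latch_4, latch_5, latch_6's own z axis and vertical below 0.15 rad and linear speed of each of latch_1, latch_2, latch_3, latch_4, latch_5, latch_6 below 0.03 m/s and value of joint each of slide_1, slide_2 above 0.015 m and ((x of latch_1 in the frame of long_rack_nest0 between -0.009 and 0.009 m and y of latch_1 in the frame of long_rack_nest0 between -0.009 and 0.009 m and z of latch_1 in the frame of long_rack_nest0 between -0.004 and 0.005 m and angle between the x axis of latch_1 and the x axis of long_rack_nest0, either way round below 0.2 rad) or (x of latch_1 in the frame of long_rack_nest1 between -0.009 and 0.009 m and y of latch_1 in the frame of long_rack_nest1 between -0.009 and 0.009 m and z of latch_1 in the frame of long_rack_nest1 between -0.004 and 0.005 m and angle between the x axis of latch_1 and the x axis of long_rack_nest1, either way round below 0.2 rad)) and ((x of latch_2 in the frame of long_rack_nest0 between -0.009 and 0.009 m and y of latch_2 in the frame of long_rack_nest0 between -0.009 and 0.009 m and z of latch_2 in the frame of long_rack_nest0 between -0.004 and 0.005 m and angle between the x axis of latch_2 and the x axis of long_rack_nest0, either way round below 0.2 rad) or (x of latch_2 in the frame of long_rack_nest1 between -0.009 and 0.009 m and y of latch_2 in the frame of long_rack_nest1 between -0.009 and 0.009 m and z of latch_2 in the frame of long_rack_nest1 between -0.004 and 0.005 m and angle between the x axis of latch_2 and the x axis of long_rack_nest1, either way round below 0.2 rad)) and value of joint each of slide_3, slide_4 below 0.006 m and ((x of latch_3 in the frame of short_rack_nest0 between -0.011 and 0.011 m and y of latch_3 in the frame of short_rack_nest0 between -0.009 and 0.009 m and z of latch_3 in the frame of short_rack_nest0 between -0.004 and 0.005 m and angle between the x axis of latch_3 and the x axis of short_rack_nest0, either way round below 0.2 rad) or (x of latch_3 in the frame of short_rack_nest1 between -0.011 and 0.011 m and y of latch_3 in the frame of short_rack_nest1 between -0.009 and 0.009 m and z of latch_3 in the frame of short_rack_nest1 between -0.004 and 0.005 m and angle between the x axis of latch_3 and the x axis of short_rack_nest1, either way round below 0.2 rad)) and ((x of latch_4 in the frame of short_rack_nest0 between -0.011 and 0.011 m and y of latch_4 in the frame of short_rack_nest0 between -0.009 and 0.009 m and z of latch_4 in the frame of short_rack_nest0 between -0.004 and 0.005 m and angle between the x axis of latch_4 and the x axis of short_rack_nest0, either way round below 0.2 rad) or (x of latch_4 in the frame of short_rack_nest1 between -0.011 and 0.011 m and y of latch_4 in the frame of short_rack_nest1 between -0.009 and 0.009 m and z of latch_4 in the frame of short_rack_nest1 between -0.004 and 0.005 m and angle between the x axis of latch_4 and the x axis of short_rack_nest1, either way round below 0.2 rad)) and value of joint each of slide_5, slide_6 below 0.004 m and x of latch_5 in the frame of red_bin between -0.085 and 0.085 m and y of latch_5 in the frame of red_bin between -0.05 and 0.05 m and z of latch_5 in the frame of red_bin between -0.004 and 0.02 m and x of latch_6 in the frame of red_bin between -0.085 and 0.085 m and y of latch_6 in the frame of red_bin between -0.05 and 0.05 m and z of latch_6 in the frame of red_bin between -0.004 and 0.02 m); the robot touches nothing.
It fails at once if the mug is pushed more than 4 cm (distance of tea_mug from where it was at the start of the episode above 0.04 m).
It fails at once if the bottle is pushed more than 4 cm (distance of alcohol_bottle from where it was at the start of the episode above 0.04 m).
It fails at once if the tape roll is pushed more than 4 cm (distance of tape_0 from where it was at the start of the episode above 0.04 m).
Of latch_1, latch_2, latch_3, latch_4, latch_6 only 4 to 5 are there at a start; the rules pass over those that are not, and their reading is None.
At some moment in a run one of latch_1, latch_2, latch_3, latch_4, latch_5, latch_6 may be knocked a few centimetres aside while the robot is not near it.
It also fails if it takes over 210 s, if anything falls off the work surface, if the arm or the gripper's body presses on something with over 40 N, if the wrist force passes 120 N, or if a joint passes its speed limit or range.

### The arm

A 7-joint arm with a two-finger parallel gripper is mounted at the origin on the work surface; the furniture and walls round the work are solid. World frame = base frame: x ahead of the robot, y to its left, z up, the work surface at z = 0. Lengths are in m, angles in rad, forces in N, time in s.
With the tool pointing down it reaches from about 0.425 to 0.875 m from the base axis. Payload 4.7 kg.
Tool frame: the origin (TCP) lies on the centre line of the jaws, within the pads' length; the fingertips stand 14 mm ahead of it and the grasp point (between the pads) lies 5 mm behind it; z points along the fingers, y is the direction in which the jaws open and shut (so a half turn about z gives the same grasp; the last joint's range is limited). The gripper opens to 87 mm and grips with 3 to 60 N. Pads are 19 mm wide; open, the fingers measure 117 mm over their backs; the gripper's body (75 mm by 190 mm) begins 51 mm behind the grasp point.
Start: joints at [-1.303, 0.321, -0.07, 1.45, 0.023, 1.371, -0.057], TCP at [0.163, 0.629, 0.203] pointing down, gripper open.
Joint ranges: [-2.86, 2.86], [-0.3, 2.09], [-1.38, 1.24], [0.06, 2.45], [-1.56, 4.7], [0.09, 2.05], [-2.69, 2.69]. Speed limits (rad/s): [2.57, 2.57, 3.14, 3.14, 3.14, 3.14, 3.14].

### API

Orientations are given as a rotation vector (axis times angle).
In Python, from bench import ctrl gives the robot as it stands. The module is installed in compiled form; this text tells all that it offers.
- The arm moves only by the tool step_arm, never from a script. Its argument "plan" is a list of rows, each a list of 3 entries, a list of its own where there are three numbers: the turn, a rotation vector about the tool's x, y, z in rad, then the shift along the tool's x, y, z in m, then the closure in counts, from 0 (fully open) to 255 (shut). In form: [[[rx, ry, rz], [x, y, z], hand], ...]. A call has exactly 10 rows; each row is the pose to reach, as a shift and turn from the pose commanded when the call began, along the tool's axes at that moment; what a row does not reach only later rows make up. A row lasts 1/8 s, in which the tool goes at most 62.5 mm and 10.7 degrees, less where a joint would pass 70% of its speed; a pose out of reach is approached as far as the arm can. A call with a gripper value outside its range is refused whole. The fingers move at their own pace and stop on an object; "squeeze" is the grip in N (left out, the last holds). Time passes only in rows, so rows that repeat a pose let the fingers close, or fill a call up. It gives the time, the measured TCP pose, the force and the opening at its end, in the units of the state.
- ctrl.get_state(): the state, without advancing time (a new reading comes with each control period).
- ctrl.get_image(name): name is "side" or "top"; returns the picture (384x512x3 uint8, red, green, blue); there is no depth.
- ctrl.calibration(name): a dict with "fov_y" (degrees; the focal length in pixels is half the picture's height over the tangent of half this angle, whatever the lens; pixels are square), "cx", "cy" (the principal point, pixels), "rvec" (rotation vector, rad) and "tvec" (3), from world to camera coordinates, as OpenCV has them. Camera axes: x right, y down, z forward; pixel columns grow to the right and rows downward; lengths in m; the calibration is good to about 2 mm. A picture is of the moment at which its call begins. calibration takes no time and is no camera call.
- ctrl.close_job(): hands the job in, once; it reports no verdict.
Trained networks look in the newest picture that a camera, given by its name, has taken for a name from the list of things; names that differ only in an ending like _2 or _b are one class to them, and where a whole thing is asked for, a point or a joint stands for the part that bears it (a point fixed in the world has none). Each returns a list of dicts, best first, with "score" (0 to 1); they miss things now and then, are a little off and sometimes report something else, mostly with a low value. They report only what shows in the picture. A call takes as long as a camera call. They do not tell look-alikes from the thing itself.
- ctrl.cut_out(camera, label): "pixels" (384x512 bool, what is visible of it) and "rect" ([left, top, width, height] in pixels, round what is visible of it).
The state is a dict: "time": time; "joint_positions": joint angles; "qd": joint speeds; "joint_torque": joint torques, N m; "position": TCP position; "tool_rot": TCP orientation; "ft_force": force on the tool from outside, world axes, zero at the start; "torque": the same for the moment, N m; "grip_width": opening from 0.0 (shut) to 1.0 (fully open).
Only numpy, scipy, OpenCV 4.12 (cv2) and the standard library are available. Lean on these libraries where they do the work, as an engineer would, in place of code of your own. Each camera call takes 0.05 s, during which the arm holds its last target.

## Working session

There is one attempt and no reset: what is moved stays moved. The work goes in short steps, Python scripts to look and compute and a tool call to move; the robot and the scene stay as the last step left them, time stands still between calls to the robot, and variables do not carry over. Pictures are saved under pics/ and viewed, and the job is handed in when it is done.

Besides the shell and the picture viewer there is one more tool, called after "Call:" as name(argument=value, ...), one argument or row to a line, values as JSON. step_arm: Moves the arm, as the interface text tells. Its arguments: {"type":"object","properties":{"plan":{"type":"array"},"squeeze":{"type":"number"}},"required":["plan"]}

```bash
mkdir -p pics; python3 - <<'E'
from bench import ctrl
import cv2
for n in("top","side"):
    im=ctrl.get_image(n); cv2.imwrite(f"pics/{n}0.png",im[:,:,::-1]); print(n,{k:(v if not hasattr(v,'tolist') else v.tolist()) for k,v in ctrl.calibration(n).items()})
print(ctrl.get_state())
E
```

```text
top {'fov_y': 55.12078650595605, 'cx': 251.22149103436607, 'cy': 190.04322767058918, 'rvec': [2.113968868159717, -2.1654546488091984, 0.14583945180816915], 'tvec': [-0.07354002199476783, 0.5505038992031052, 1.1765862755650855]}
side {'fov_y': 49.43998403132671, 'cx': 259.66506288371977, 'cy': 192.03845025316832, 'rvec': [1.9336853472471929, -0.39366629601172254, 0.272355841807077], 'tvec': [-0.5137680812637478, 0.08740315465063667, 1.1891664913368134]}
{'time': 0.1, 'joint_positions': array([-1.30290357,  0.32175619, -0.07011525,  1.45156802,  0.02260586,
        1.37080809, -0.05691761]), 'qd': array([-0.00141901, -0.00165407,  0.00075196, -0.00077854, -0.0008578 ,
       -0.00162061, -0.00114514]), 'joint_torque': array([ 2.75221475e-05, -4.92570412e+01, -4.05616164e-01, -3.13398921e+01,
       -6.42000418e-02,  3.93367920e-02,  6.30816180e-05]), 'position': array([0.16309689, 0.62864639, 0.20205887]), 'tool_rot': array([-3.97507455e-01, -3.11620894e+00,  2.74437514e-03]), 'ft_force': array([ 0.11329034, -0.07556843, -0.59121569]), 'torque': array([ 3.57600753e-02, -1.25296839e-05, -2.87695740e-02]), 'grip_width': 1.0019706352240525}
```

View pics/top0.png

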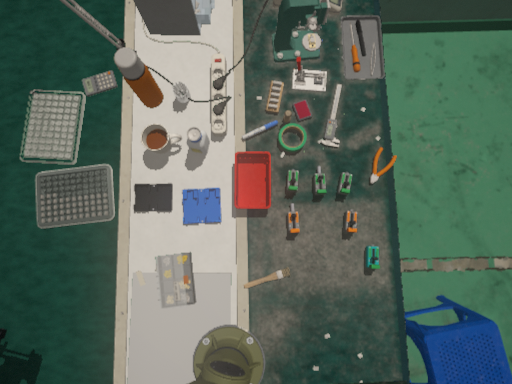

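View pics/side0.png

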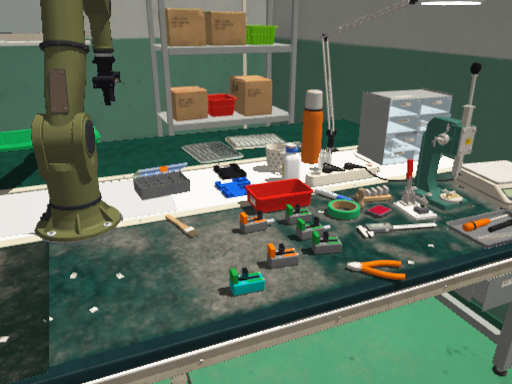

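```bash
cat > h.py <<'E'
import numpy as np, cv2
from bench import ctrl
from scipy.spatial.transform import Rotation as R
class Cam:
    def __init__(s,n):
        c=ctrl.calibration(n); s.f=192/np.tan(np.radians(c['fov_y']/2)); s.K=np.array([[s.f,0,c['cx']],[0,s.f,c['cy']],[0,0,1]])
        s.rv=np.array(c['rvec']); s.t=np.array(c['tvec']); s.R=cv2.Rodrigues(s.rv)[0]; s.C=-s.R.T@s.t
    def proj(s,P):
        return cv2.projectPoints(np.atleast_2d(P).astype(float),s.rv,s.t,s.K,None)[0][:,0]
    def back(s,uv,z):
        d=s.R.T@(np.linalg.inv(s.K)@np.array([uv[0],uv[1],1.])); return s.C+d*(z-s.C[2])/d[2]
def crop(im,x,y,w,h,k,name,interp=cv2.INTER_CUBIC):
    c=cv2.resize(im[y:y+h,x:x+w],None,fx=k,fy=k,interpolation=interp); cv2.imwrite(name,c[:,:,::-1])
E
python3 - <<'E'
from h import *
T=Cam("top");S=Cam("side");print(T.C,S.C,T.f,S.f)
im=ctrl.get_image("top"); crop(im,270,150,125,125,6,"pics/t1.png"); crop(im,120,140,160,100,5,"pics/t2.png")
im=ctrl.get_image("side"); crop(im,210,160,150,150,5,"pics/s1.png")
for l in("latch_1","latch_5","long_rack","short_rack","red_bin","tea_mug","alcohol_bottle","tape_0"):
    for c,n in((T,"top"),(S,"side")):
        for d in ctrl.cut_out(n,l):
            r=d['rect'];u=(r[0]+r[2]/2,r[1]+r[3]/2); print(l,n,round(d['score'],2),r,c.back(u,0.013).round(3))
E
```

```text
[ 0.37004327 -0.09806249  1.24349092] [ 0.04787613 -1.18016221  0.53910939] 367.8812902818918 417.0545589629695
latch_1 top 0.78 [287.4, 171.6, 10.8, 21.2] [ 0.576 -0.228  0.013]
latch_1 top 0.69 [337.2, 170.2, 16.4, 25.9] [ 0.568 -0.405  0.013]
latch_1 top 0.59 [367.5, 248.2, 12.6, 24.5] [ 0.31  -0.482  0.013]
latch_1 top 0.55 [315.1, 171.8, 13.2, 20.6] [ 0.574 -0.326  0.013]
latch_1 top 0.55 [287.1, 204.8, 11.9, 28.2] [ 0.452 -0.224  0.013]
latch_1 top 0.48 [341.7, 207.7, 15.8, 24.3] [ 0.444 -0.412  0.013]
latch_1 side 0.89 [241.3, 210.7, 34.3, 26.9] [ 0.458 -0.227  0.013]
latch_1 side 0.88 [267.0, 247.3, 29.8, 19.7] [ 0.441 -0.409  0.013]
latch_1 side 0.86 [311.9, 232.5, 31.6, 24.5] [ 0.575 -0.4    0.013]
latch_1 side 0.82 [296.3, 215.7, 34.7, 26.1] [ 0.586 -0.31   0.013]
latch_1 side 0.71 [282.4, 204.8, 29.7, 21.1] [ 0.584 -0.219  0.013]
latch_1 side 0.68 [228.6, 267.2, 36.3, 27.6] [ 0.327 -0.468  0.013]
latch_1 side 0.23 [320.3, 232.2, 8.8, 9.5] [ 0.589 -0.362  0.013]
latch_5 top 0.78 [287.4, 171.6, 10.8, 21.2] [ 0.576 -0.228  0.013]
latch_5 top 0.69 [337.2, 170.2, 16.4, 25.9] [
[... 1202 characters left out ...]
.9, 17.8] [0.539 0.222 0.013]
red_bin side 0.63 [241.3, 180.1, 68.9, 36.7] [ 0.579 -0.083  0.013]
tea_mug top 0.74 [140.0, 123.2, 46.2, 30.2] [0.741 0.215 0.013]
tea_mug top 0.43 [285.4, 171.6, 15.0, 19.9] [ 0.578 -0.228  0.013]
tea_mug side 0.71 [268.0, 139.3, 16.4, 33.8] [0.771 0.318 0.013]
tea_mug side 0.38 [241.9, 211.7, 32.0, 25.3] [ 0.456 -0.228  0.013]
alcohol_bottle top 0.63 [188.6, 126.3, 22.4, 32.1] [0.724 0.087 0.013]
alcohol_bottle side 0.88 [281.2, 142.1, 18.6, 34.7] [0.806 0.256 0.013]
tape_0 top 0.53 [278.9, 127.6, 29.1, 21.3] [ 0.729 -0.236  0.013]
tape_0 top 0.49 [185.9, 130.3, 26.9, 25.8] [0.721 0.089 0.013]
tape_0 side 0.67 [329.5, 199.9, 31.1, 20.3] [ 0.734 -0.241  0.013]
```

View pics/t1.png

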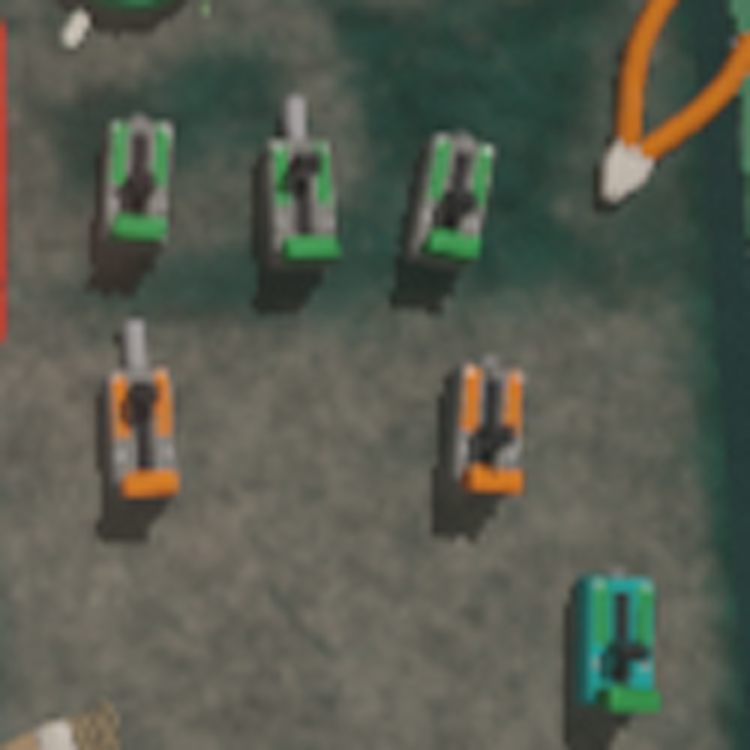

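View pics/t2.png

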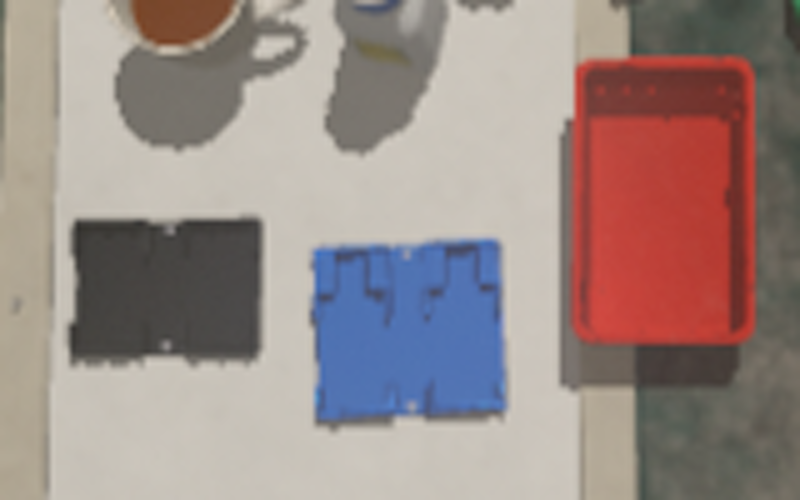

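View pics/s1.png

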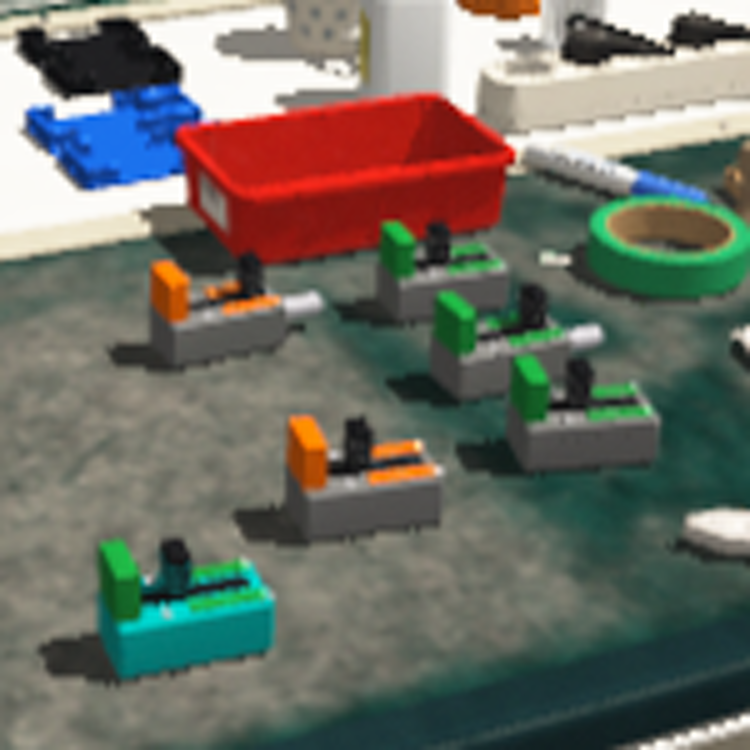

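```bash
cat > fit.py <<'E'
from h import *
from scipy.optimize import minimize
CAM={n:Cam(n) for n in("top","side")}
def box(x0,x1,y0,y1,z0,z1):
    return np.array([[x,y,z] for x in(x0,x1) for y in(y0,y1) for z in(z0,z1)])/1000.
F={'-x':[0,1,3,2],'+x':[4,5,7,6],'-y':[0,1,5,4],'+y':[2,3,7,6],'+z':[1,3,7,5]}
Nn={'-x':(-1,0,0),'+x':(1,0,0),'-y':(0,-1,0),'+y':(0,1,0),'+z':(0,0,1)}
def latch(s):
    s*=1000
    return [('nose',box(35,39+s,-5,5,12,20)),('body',box(-35,35,-18,18,0,26)),('s1',box(0,34,-17,-7,26,26.5)),('s2',box(0,34,7,17,26,26.5)),
      ('lug',box(-35,-23,-14,14,26,50)),('knob',box(-9+s,1+s,-8,8,28,50))]
def rack(x1):
    def m(p):
        b=[('plate',box(-45,x1,-64,64,0,4))]
        for xa,xb in((-45,-22),(22,x1)):
            for ya,yb in((-64,-60.5),(-14.5,14.5),(60.5,64)): b.append(('w',box(xa,xb,ya,yb,4,16)))
        if x1>60:
            for ya,yb in((-60.5,-48.5),(-26.5,-14.5),(14.5,26.5),(48.5,60.5)): b.append(('w',box(40,x1,ya,yb,4,16)))
        return b
    return m
SS=4
def render(cam,parts,x,y,yaw,roi,z=0):
    X,Y,W,H=roi; L=np.zeros((H*SS,W*SS),np.uint8); c,s_=np.cos(yaw),np.sin(yaw); Rz=np.array([[c,-s_,0],[s_,c,0],[0,0,1]])
    k=0
    faces=[]
    lab={}
    for i,(nm,b) in enumerate(parts):
        P=b@Rz.T+[x,y,z]; uv=cam.proj(P)
        for f,ix in F.items():
            n=Rz@np.array(Nn[f],float); ctr=P[ix].mean(0)
            key=(nm if nm in('w','plate') else ('s' if nm in('s1','s2') else nm),f)
            if n@(cam.C-ctr)<=0: continue
            k=lab.setdefault(key,len(lab)+1)
            faces.append((i,k,uv[ix],np.linalg.norm(cam.C-P.mean(0))))
    if parts[0][0]=='plate': faces.sort(key=lambda t:(t[0]>0,-t[3]))
    for i,k,q,_ in faces:
        p=((q-[X,Y]+0.5)*SS-0.5); cv2.fillPoly(L,[np.round(p*16).astype(np.int32)],int(k),shift=4)
    return L,lab
def cost(p,model,imgs,rois,slide=None,ret=False):
    x,y,yaw=p[:3]; s=p[3] if slide is None else slide
    tot=0
    for n,im in imgs.items():
        roi=rois[n]; X,Y,W,H=roi
        L,lab=render(CAM[n],model(s),x,y,yaw,roi)
        K=len(lab)+1
        A=np.stack([cv2.resize((L==k).astype(np.float32),(W,H),interpolation=cv2.INTER_AREA).ravel() for k in range(K)],1)
        I=im[Y:Y+H,X:X+W].reshape(-1,3).astype(float)
        col=np.linalg.lstsq(A.T@A+1e-2*np.eye(K),A.T@I,rcond=None)[0]
        r=np.abs(I-A@col).sum(1); tot+=np.minimum(r,120).mean()
    return tot
def roi_for(cam,x,y,m=26,size=0.06):
    c=cam.proj([[x+sx*size,y+sy*size,z] for sx in(-1,1) for sy in(-1,1) for z in(0,.05)])
    a=np.floor(c.min(0)).astype(int); b=np.ceil(c.max(0)).astype(int)
    a=np.maximum(a,0); b=np.minimum(b,[512,384]); return (a[0],a[1],b[0]-a[0],b[1]-a[1])
def fit(x,y,model,imgs,size=0.06,slides=None,yaws=(-.15,0,.15)):
    rois={n:roi_for(CAM[n],x,y,size=size) for n in imgs}
    best=None
    for s in(slides or (0.,)):
        for yw in yaws:
            sim=np.array([[x,y,yw,s]]*5); sim[1,0]+=.008;sim[2,1]+=.008;sim[3,2]+=.15;sim[4,3]+=.004
            if not slides: sim=sim[:4,:3]
            r=minimize(cost,sim[0],args=(model,imgs,rois,None if slides else 0.),method='Nelder-Mead',options=dict(initial_simplex=sim,maxiter=150,xatol=2e-4,fatol=1e-3))
            if best is None or r.fun<best.fun: best=r
    return best,rois
def overlay(n,im,items,roi,k,name):
    X,Y,W,H=roi; o=cv2.resize(im[Y:Y+H,X:X+W],None,fx=k,fy=k,interpolation=cv2.INTER_CUBIC)[:,:,::-1].copy()
    for model,x,y,yaw,s in items:
        c,s_=np.cos(yaw),np.sin(yaw); Rz=np.array([[c,-s_,0],[s_,c,0],[0,0,1]])
        for nm,b in model(s):
            if nm in('s1','s2'):continue
            uv=(CAM[n].proj(b@Rz.T+[x,y,0])-[X,Y]+.5)*k
            for i,j in((0,1),(0,2),(0,4),(1,3),(1,5),(2,3),(2,6),(3,7),(4,5),(4,6),(5,7),(6,7)):
                cv2.line(o,tuple(int(v) for v in uv[i]),tuple(int(v) for v in uv[j]),(255,0,255),1)
    cv2.imwrite(name,o)
E
cat > run1.py <<'E'
from fit import *
imgs={n:ctrl.get_image(n) for n in("top","side")}
G=dict(A=(.58,-.223),B=(.58,-.317),C=(.573,-.403),D=(.452,-.226),E=(.443,-.41))
it=[]
for k,(x,y) in G.items():
    b,_=fit(x,y,latch,imgs,slides=(0.,.024)); print(k,b.x.round(4),round(b.fun,2)); it.append((latch,*b.x))
im={'top':imgs['top']}
for k,x,y,x1 in(("blue",.495,.074,72),("black",.536,.247,48)):
    b,_=fit(x,y,rack(x1),imgs,size=.09,yaws=(0,.08)); print(k,b.x.round(4),round(b.fun,2)); it.append((rack(x1),*b.x,0))
    b,_=fit(x,y,rack(x1),im,size=.09,yaws=(0,.08)); print(k,'top only',b.x.round(4),round(b.fun,2))
overlay('top',imgs['top'],it,(270,150,100,90),7,"pics/o1.png")
overlay('top',imgs['top'],it,(125,170,105,70),7,"pics/o2.png")
overlay('side',imgs['side'],it,(210,150,140,120),5,"pics/o3.png")
E
python3 run1.py
```

```text
A [ 0.5828 -0.2255 -0.0812 -0.0012] 119.68
B [ 0.5697 -0.3185 -0.0024  0.0188] 98.61
C [ 5.682e-01 -4.009e-01 -2.708e-01  4.000e-04] 89.9
D [ 0.4416 -0.2228  0.0198  0.0237] 104.96
E [ 0.4391 -0.4123 -0.1429  0.0017] 90.24
blue [0.4901 0.0831 0.0284] 124.86
blue top only [0.4911 0.0831 0.0278] 14.13
black [ 0.5361  0.2479 -0.0191] 136.42
black top only [ 5.357e-01  2.480e-01 -3.000e-04] 33.23
```

View pics/o1.png

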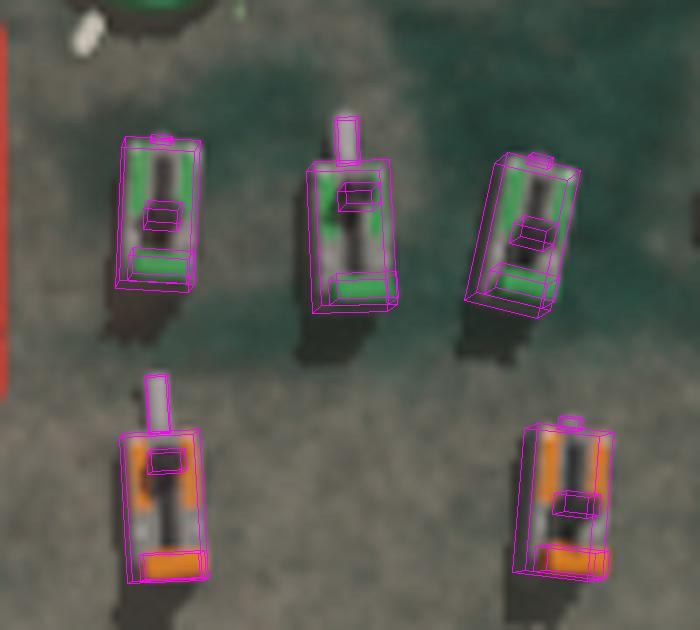

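View pics/o2.png

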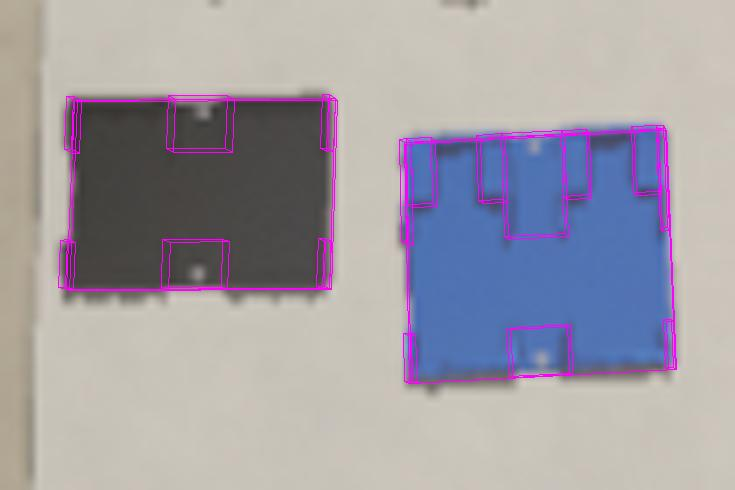

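View pics/o3.png

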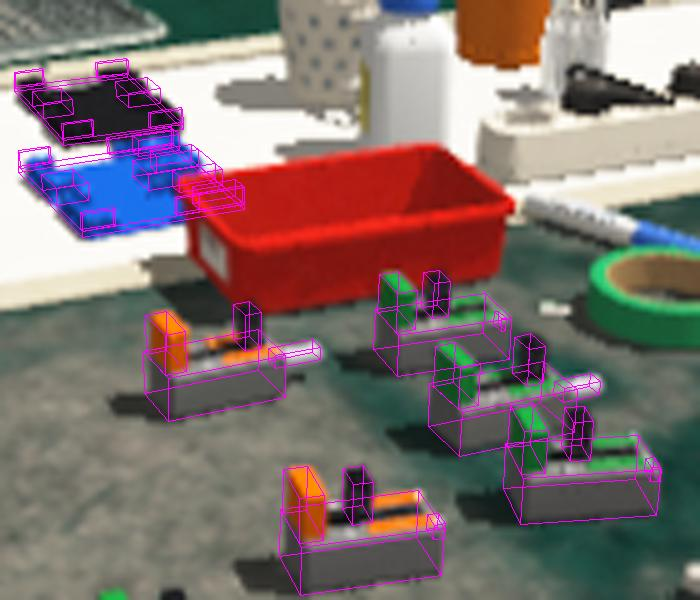

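```bash
cat > patch.py <<'E'
s=open('fit.py').read()
s=s.replace("""    if parts[0][0]=='plate': faces""","""    if parts[0][0]!='plate':
        k=lab.setdefault(('sh',0),len(lab)+1)
        for nm,b in parts:
            if nm in('s1','s2'): continue
            P=b@Rz.T+[x,y,z]; Q=P.copy(); Q[:,:2]+=P[:,2:]*LIGHT; Q[:,2]=0
            q=cam.proj(Q).astype(np.float32); q=cv2.convexHull(q)[:,0]; p=((q-[X,Y]+0.5)*SS-0.5)
            cv2.fillPoly(L,[np.round(p*16).astype(np.int32)],k,shift=4)
    if parts[0][0]=='plate': faces""").replace("SS=4","SS=4\nLIGHT=np.array([-.6,.25])")
open('fit.py','w').write(s)
E
python3 patch.py
cat > run2.py <<'E'
import fit
from fit import *
imgs={n:ctrl.get_image(n) for n in("top","side")}
G=dict(A=(.58,-.223),B=(.573,-.317),C=(.569,-.403),D=(.445,-.224),E=(.441,-.41))
x,y=G['E']; best=None
rois={n:roi_for(CAM[n],x,y) for n in imgs}
for lx in(-.8,-.65,-.5,-.35):
  for ly in(.0,.15,.3,.45):
    fit.LIGHT=np.array([lx,ly]); c=cost([x,y,-.1,0],latch,imgs,rois); best=min(best or (9e9,),(c,lx,ly))
def f(p): fit.LIGHT=p[4:6]; return cost(p[:4],latch,imgs,rois)
sim=np.array([[x,y,-.1,0,best[1],best[2]]]*7)
for i,d in enumerate((.006,.006,.1,.004,.1,.1)): sim[i+1,i]+=d
r=minimize(f,sim[0],method='Nelder-Mead',options=dict(initial_simplex=sim,maxiter=500)); print(best,r.x.round(4),r.fun)
fit.LIGHT=r.x[4:6]
it=[]
for k,(x,y) in G.items():
    for nm,I in(("both",imgs),("top",{'top':imgs['top']}),("side",{'side':imgs['side']})):
        b,_=fit.fit(x,y,latch,I,slides=(0.,.024),yaws=(-.15,0)); print(k,nm,b.x.round(4),round(b.fun,2)); 
        if nm=="both":it.append((latch,*b.x))
overlay('top',imgs['top'],it,(270,150,100,90),7,"pics/o4.png")
overlay('side',imgs['side'],it,(210,190,140,80),5,"pics/o5.png")
E
python3 run2.py
```

```text
(np.float64(87.833544561709), -0.8, 0.0) [ 4.405e-01 -4.127e-01 -1.379e-01  1.000e-04 -7.508e-01  8.710e-02] 81.5122832464101Traceback (most recent call last):
  File "run2.py", line 18, in <module>
    b,_=fit.fit(x,y,latch,I,slides=(0.,.024),yaws=(-.15,0)); print(k,nm,b.x.round(4),round(b.fun,2));
        ^^^^^^^
AttributeError: 'function' object has no attribute 'fit'
```

```bash
python3 - <<'E'
from h import *
s=ctrl.get_state(); print(s['time'],R.from_rotvec(s['tool_rot']).as_matrix().round(4).tolist())
E
```

```text
1.2 [[-0.968, 0.251, 0.0001], [0.251, 0.968, 0.0001], [-0.0001, 0.0001, -1.0]]
```

```bash
sed -i 's/^import fit$/import fit as FT/; s/^from fit import \*/from fit import */; s/fit\.LIGHT/FT.LIGHT/g; s/fit\.fit/FT.fit/g' run2.py; sed -i 's/-.6,.25\]/-.75,.087]/' fit.py; python3 run2.py
```

```text
(np.float64(85.6815984480787), -0.5, 0.15) [ 4.406e-01 -4.131e-01 -1.441e-01 -4.000e-04 -4.604e-01  2.266e-01] 80.14825442477505
A both [ 0.5817 -0.2259 -0.0983  0.001 ] 115.01
A top [ 0.5814 -0.2261 -0.0851 -0.0007] 30.47
A side [ 0.5826 -0.226  -0.0384  0.0021] 84.03
B both [ 0.5698 -0.3179 -0.0032  0.0199] 93.14
B top [ 5.692e-01 -3.174e-01 -5.000e-04  2.020e-02] 31.35
B side [ 0.5693 -0.3185 -0.0576  0.0201] 61.73
C both [ 5.684e-01 -4.011e-01 -2.526e-01  5.000e-04] 87.63
C top [ 0.5679 -0.4011 -0.2526 -0.0018] 27.02
C side [ 0.5691 -0.4011 -0.2045  0.0288] 59.65
D both [ 0.4437 -0.2235  0.023   0.022 ] 91.56
D top [ 0.4419 -0.2236  0.0297  0.022 ] 26.01
D side [ 0.4443 -0.2242  0.0043  0.0211] 64.83
E both [ 0.4405 -0.4132 -0.1468 -0.0007] 80.2
E top [ 0.4392 -0.4124 -0.1463  0.0018] 20.64
E side [ 0.4411 -0.4129 -0.1323 -0.0006] 58.92
```

```bash
cat > go.py <<'E'
import sys
from h import *
a=[float(v) for v in sys.argv[1:]]
s=ctrl.get_state(); M=R.from_rotvec(s['tool_rot']).as_matrix(); p=s['position']
print('t',round(s['time'],2),'p',p.round(4),'psi',round(np.arctan2(-M[1,0],-M[0,0]),3),'w',round(s['grip_width'],3),'f',s['ft_force'].round(1),'j',s['joint_positions'].round(2))
for i in range(0,len(a),4):
    x,y,z,ps=a[i:i+4]
    c,sn=np.cos(ps),np.sin(ps); T=np.array([[-c,-sn,0],[-sn,c,0],[0,0,-1.]]).T
    T=np.array([[-c,-sn,0],[-sn,c,0],[0,0,-1]]);
    print('turn',R.from_matrix(M.T@T).as_rotvec().round(3),'shift',(M.T@(np.array([x,y,z])-p)).round(4))
E
python3 go.py .5 .2 .25 -1.0  .44 -.2235 .13 -1.548
python3 - <<'E'
from h import *
T=Cam("top")
for u in((235.2,151.8),(270.5,151.6),(235.2,208),(270.6,208.4)): print(T.back(u,.052).round(4))
E
```

```text
t 1.3 p [0.1632 0.6292 0.2031] psi -0.254 w 1.002 f [-0.   0.3 -0.8] j [-1.3   0.32 -0.07  1.45  0.02  1.37 -0.06]
turn [0.    0.    0.746] shift [-0.4337 -0.3309 -0.0469]
turn [ 0.    -0.     1.294] shift [-0.482  -0.7559  0.0731]
[ 0.6767 -0.0365  0.052 ]
[ 0.6743 -0.1539  0.052 ]
[ 0.4891 -0.0334  0.052 ]
[ 0.485  -0.1484  0.052 ]
```

Call:
step_arm(
  plan=[
    [[0,0,0.1],[-0.043,-0.033,-0.005],0],
    [[0,0,0.2],[-0.087,-0.066,-0.01],0],
    [[0,0,0.3],[-0.13,-0.1,-0.02],0],
    [[0,0,0.4],[-0.174,-0.133,-0.025],0],
    [[0,0,0.5],[-0.217,-0.166,-0.03],0],
    [[0,0,0.6],[-0.26,-0.2,-0.03],0],
    [[0,0,0.7],[-0.304,-0.233,-0.04],0],
    [[0,0,0.746],[-0.347,-0.266,-0.047],0],
    [[0,0,0.746],[-0.39,-0.3,-0.047],0],
    [[0,0,0.746],[-0.4337,-0.331,-0.047],0],
  ],
  squeeze=15,
)

```text
time: 2.55
position: [0.5009, 0.1984, 0.2506]
tool_rot: [1.506, 2.757, 0.002]
ft_force: [1.3, 0.8, -0.2]
grip_width: 1.0
```

```bash
python3 go.py .44 -.2235 .13 -1.548
```

```text
t 2.55 p [0.5009 0.1984 0.2506] psi -1.0 w 1.0 f [ 1.3  0.8 -0.2] j [-0.79  0.06  0.39  1.67 -0.02  1.42  0.17]
turn [ 0.001 -0.001  0.548] shift [-0.3221 -0.2795  0.1202]
```

Call:
step_arm(
  plan=[
    [[0,0,0.06],[-0.036,-0.031,0.01],0],
    [[0,0,0.12],[-0.072,-0.062,0.02],0],
    [[0,0,0.18],[-0.108,-0.093,0.03],0],
    [[0,0,0.24],[-0.144,-0.124,0.045],0],
    [[0,0,0.3],[-0.18,-0.155,0.06],0],
    [[0,0,0.36],[-0.216,-0.186,0.075],0],
    [[0,0,0.42],[-0.252,-0.217,0.09],0],
    [[0,0,0.48],[-0.288,-0.25,0.105],0],
    [[0,0,0.548],[-0.322,-0.2795,0.12],0],
    [[0,0,0.548],[-0.322,-0.2795,0.12],0],
  ],
)

```text
time: 3.8
position: [0.4368, -0.2258, 0.1295]
tool_rot: [-2.204, -2.239, 0.003]
ft_force: [-0.4, 0.1, 0.1]
grip_width: 1.003
```

```bash
python3 go.py .439 -.2235 .047 -1.548; python3 - <<'E'
from h import *
im=ctrl.get_image("side"); crop(im,180,100,190,180,4,"pics/s2.png")
E
```

```text
t 3.8 p [ 0.4368 -0.2258  0.1295] psi -1.555 w 1.003 f [-0.4  0.1  0.1] j [-0.39  0.02  0.83  1.95 -0.02  1.17  0.46]
turn [-0.002  0.001 -0.007] shift [0.0024 0.0024 0.0825]
```

View pics/s2.png

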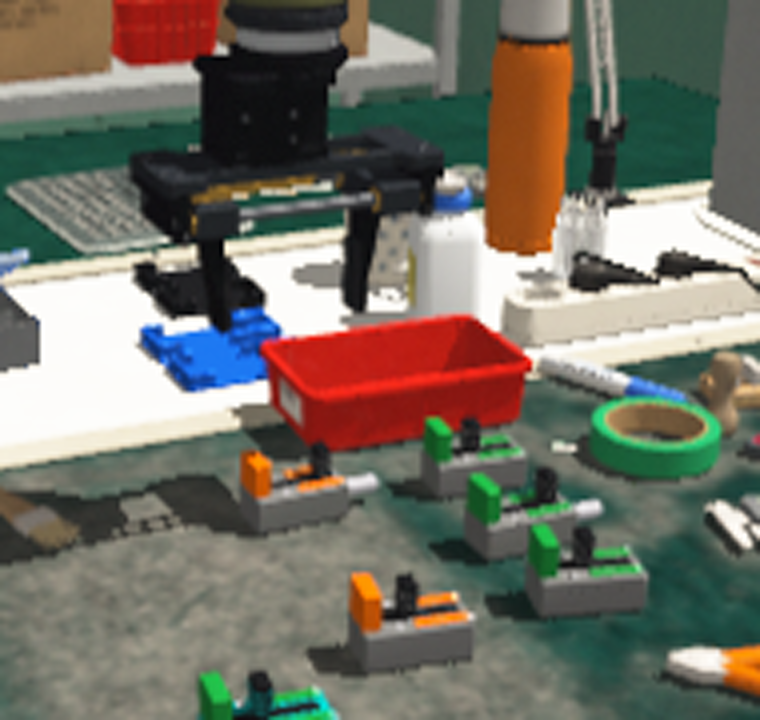

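Call:
step_arm(
  plan=[
    [[0,0,0],[0.002,0.002,0.03],0],
    [[0,0,0],[0.002,0.002,0.06],0],
    [[0,0,0],[0.002,0.002,0.082],0],
    [[0,0,0],[0.002,0.002,0.082],0],
    [[0,0,0],[0.002,0.002,0.082],255],
    [[0,0,0],[0.002,0.002,0.082],255],
    [[0,0,0],[0.002,0.002,0.082],255],
    [[0,0,0],[0.002,0.002,0.082],255],
    [[0,0,0],[0.002,0.002,0.082],255],
    [[0,0,0],[0.002,0.002,0.082],255],
  ],
  squeeze=15,
)

```text
time: 5.1
position: [0.4407, -0.22, 0.0481]
tool_rot: [-2.196, -2.247, -0.0]
ft_force: [-0.3, -0.3, -0.7]
grip_width: 0.401
```

```bash
python3 go.py
```

```text
t 5.1 p [ 0.4407 -0.22    0.0481] psi -1.548 w 0.401 f [-0.3 -0.3 -0.7] j [-0.36  0.16  0.83  2.04 -0.14  1.    0.56]
```

Call:
step_arm(
  plan=[
    [[0,0,0],[0,0,0],255],
    [[0,0,0],[0,0,0],255],
    [[0,0,0],[0,0,0],0],
    [[0,0,0],[0,0,0],0],
    [[0,0,0],[0,0,0],0],
    [[0,0,0],[0,0,-0.04],0],
    [[0,0,0],[0,0,-0.08],0],
    [[0,0,0],[0,0,-0.12],0],
    [[0,0,0],[0,0.0,-0.15],0],
    [[0,0,0],[0,0,-0.15],0],
  ],
)

```text
time: 6.35
position: [0.4424, -0.2206, 0.2003]
tool_rot: [2.193, 2.244, 0.005]
ft_force: [-0.5, -0.6, 0.4]
grip_width: 0.966
```

```bash
cat > look.py <<'E'
import sys,fit as FT
from fit import *
# args: name x y ...
imgs={n:ctrl.get_image(n) for n in("top","side")}
FT.LIGHT=np.array([-.46,.227]); a=sys.argv[2:]; it=[]
for i in range(0,len(a),3):
    x,y=float(a[i+1]),float(a[i+2])
    for nm,I in(("both",imgs),("top",{'top':imgs['top']}),("side",{'side':imgs['side']})):
        b,_=FT.fit(x,y,latch,I,slides=(0.,.024),yaws=(-.15,0)); print(a[i],nm,b.x.round(4),round(b.fun,2))
        if nm=="both":it.append((latch,*b.x))
t=sys.argv[1]
overlay('top',imgs['top'],it,(125,150,240,110),3,f"pics/{t}t.png")
overlay('side',imgs['side'],it,(200,140,150,140),5,f"pics/{t}s.png")
E
python3 look.py a D .455 -.222; python3 go.py
```

```text
D both [ 0.4441 -0.2242  0.0109  0.029 ] 107.79
D top [ 0.4521 -0.2253  0.0186  0.0288] 33.35
D side [ 0.4442 -0.2247  0.0605  0.0216] 72.33
t 6.45 p [ 0.4405 -0.2199  0.1976] psi -1.548 w 0.986 f [-0.2  0.6 -1. ] j [-0.43 -0.05  0.82  1.86  0.04  1.31  0.41]
```

View pics/as.png

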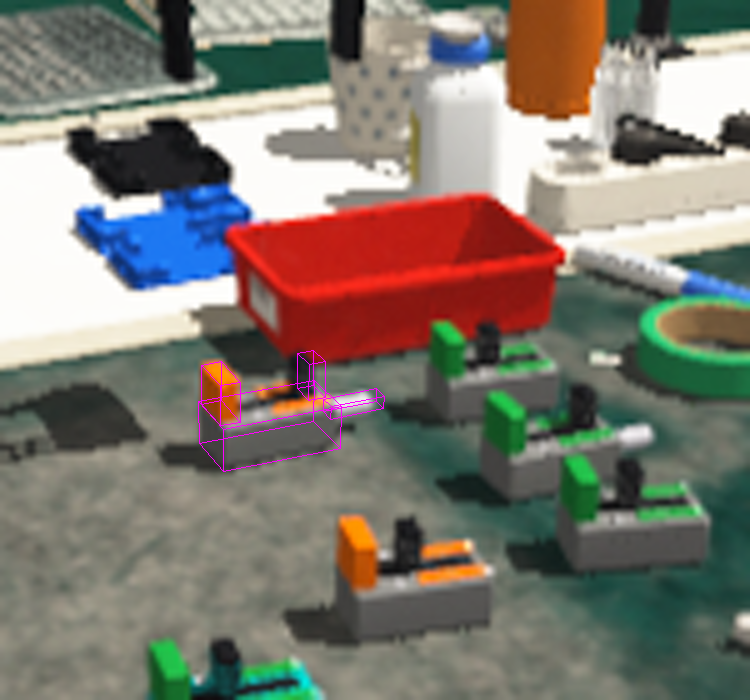

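View pics/at.png

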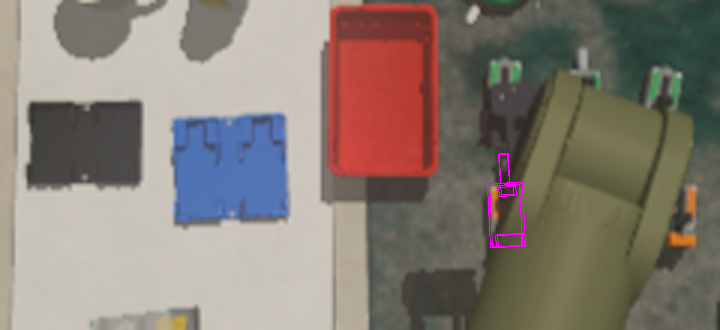

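Call:
step_arm(
  plan=[
    [[0,0,0],[0,0,0.03],0],
    [[0,0,0],[0,0,0.06],0],
    [[0,0,0],[0,0,0.09],0],
    [[0,0,0],[0,0,0.12],0],
    [[0,0,0],[0,0,0.15],0],
    [[0,0,0],[0,0,0.15],0],
    [[0,0,0],[0,0,0.15],0],
    [[0,0,0],[0,0,0.15],0],
    [[0,0,0],[0,0,0.15],0],
    [[0,0,0],[0,0,0.15],0],
  ],
)

```text
time: 7.7
position: [0.4412, -0.22, 0.0486]
tool_rot: [2.195, 2.247, 0.002]
ft_force: [0.3, -0.4, -0.7]
grip_width: 0.999
```

```bash
python3 go.py;python3 - <<'E'
from h import *
im=ctrl.get_image("side"); crop(im,200,150,120,100,6,"pics/s3.png")
E
```

```text
t 7.7 p [ 0.4412 -0.22    0.0486] psi -1.548 w 0.999 f [ 0.3 -0.4 -0.7] j [-0.38  0.16  0.85  2.04 -0.14  1.    0.57]
```

View pics/s3.png

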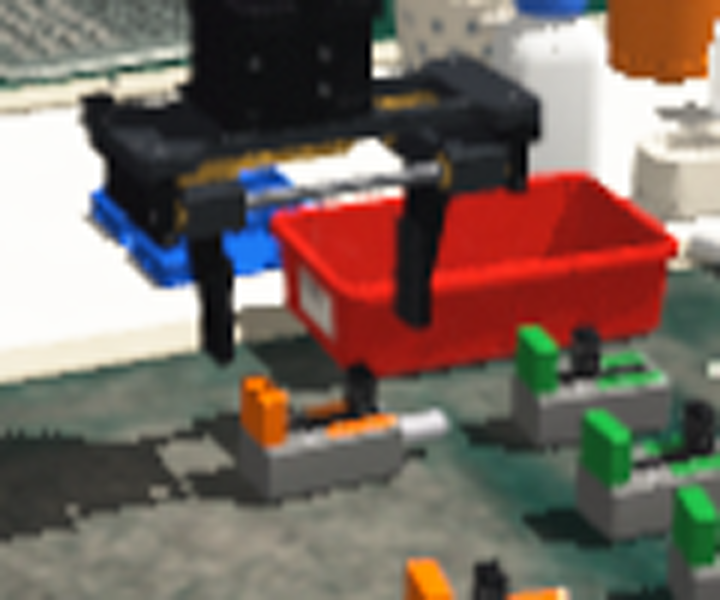

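```bash
python3 - <<'E'
from h import *
S=Cam("side")
for z in(.0346,.05,.08,.1):
    for y in (-.22,-.19,-.16): print(z,y,S.proj([[.3977-.004,y,z],[.4847+.004,y,z]]).round(1).tolist())
im=ctrl.get_image("top"); cv2.imwrite("pics/t3.png",im[:,:,::-1])
T=Cam("top"); print(T.proj([[.4412,-.22,.0486],[.0,0,0]]))
E
```

```text
0.0346 -0.22 [[235.8, 220.0], [267.6, 214.2]]
0.0346 -0.19 [[232.0, 215.6], [263.3, 210.0]]
0.0346 -0.16 [[228.5, 211.3], [259.2, 206.0]]
0.05 -0.22 [[235.7, 214.9], [267.7, 209.2]]
0.05 -0.19 [[231.9, 210.5], [263.4, 205.1]]
0.05 -0.16 [[228.3, 206.4], [259.2, 201.2]]
0.08 -0.22 [[235.5, 204.8], [267.9, 199.4]]
0.08 -0.19 [[231.7, 200.6], [263.5, 195.4]]
0.08 -0.16 [[228.1, 196.6], [259.3, 191.7]]
0.1 -0.22 [[235.4, 197.9], [268.0, 192.7]]
0.1 -0.19 [[231.6, 193.9], [263.6, 188.9]]
0.1 -0.16 [[227.9, 190.0], [259.3, 185.2]]
[[293.08722654 221.43170007]
 [228.22785364 362.16837391]]
```

View pics/t3.png

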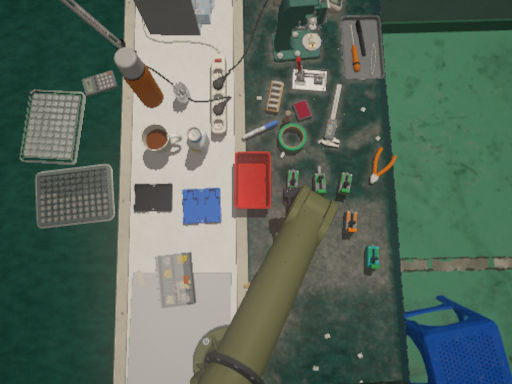

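Call:
step_arm(
  plan=[
    [[0,0,0],[0,0,0],255],
    [[0,0,0],[0,0,0],255],
    [[0,0,0],[0,0,0],255],
    [[0,0,0],[0,0,0],255],
    [[0,0,0],[0,0,0],255],
    [[0,0,0],[0,0,0],255],
    [[0,0,0],[0,0,0],255],
    [[0,0,0],[0,0,0],255],
    [[0,0,0],[0,0,0],255],
    [[0,0,0],[0,0,0],255],
  ],
)

```text
time: 9.05
position: [0.4408, -0.22, 0.048]
tool_rot: [2.196, 2.247, 0.0]
ft_force: [-0.3, 0.5, -0.4]
grip_width: 0.021
```

```bash
python3 go.py;python3 - <<'E'
from h import *
im=ctrl.get_image("side"); crop(im,200,150,120,100,6,"pics/s4.png")
E
```

```text
t 9.05 p [ 0.4408 -0.22    0.048 ] psi -1.548 w 0.021 f [-0.3  0.5 -0.4] j [-0.38  0.16  0.85  2.04 -0.14  1.    0.57]
```

View pics/s4.png

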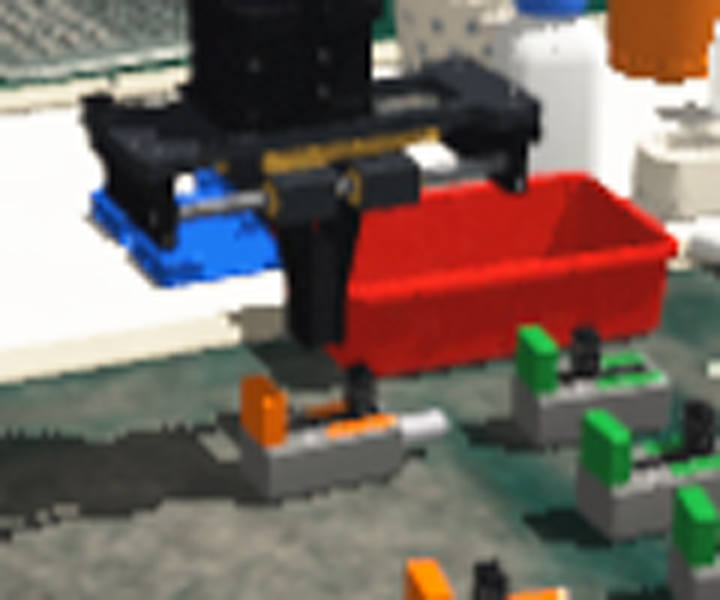

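Call:
step_arm(
  plan=[
    [[0,0,0],[0,0,-0.03],255],
    [[0,0,0],[0,0,-0.06],255],
    [[0,0,0],[-0.03,0.0,-0.06],255],
    [[0,0,0],[-0.06,0,-0.06],255],
    [[0,0,0],[-0.09,0,-0.06],255],
    [[0,0,0],[-0.1,0,-0.06],255],
    [[0,0,0],[-0.1,0,-0.03],255],
    [[0,0,0],[-0.1,0,0],255],
    [[0,0,0],[-0.1,0,0.01],255],
    [[0,0,0],[-0.1,0,0.02],255],
  ],
)

```text
time: 10.35
position: [0.4436, -0.3197, 0.0281]
tool_rot: [2.195, 2.247, 0.001]
ft_force: [-0.6, 0.5, 0.2]
grip_width: 0.003
```

```bash
python3 go.py;python3 - <<'E'
from h import *
S=Cam("side"); p=ctrl.get_state()['position'].copy(); p[2]-=.014; print(S.proj([p,p+[0,0,.03]]))
im=ctrl.get_image("side"); crop(im,200,150,120,100,6,"pics/s5.png")
E
```

```text
t 10.35 p [ 0.4436 -0.3197  0.0281] psi -1.547 w 0.003 f [-0.6  0.5  0.2] j [-0.17  0.35  0.87  1.93 -0.32  1.    0.87]
[[267.47119206 239.72944059]
 [267.63347287 229.38145696]]
```

View pics/s5.png

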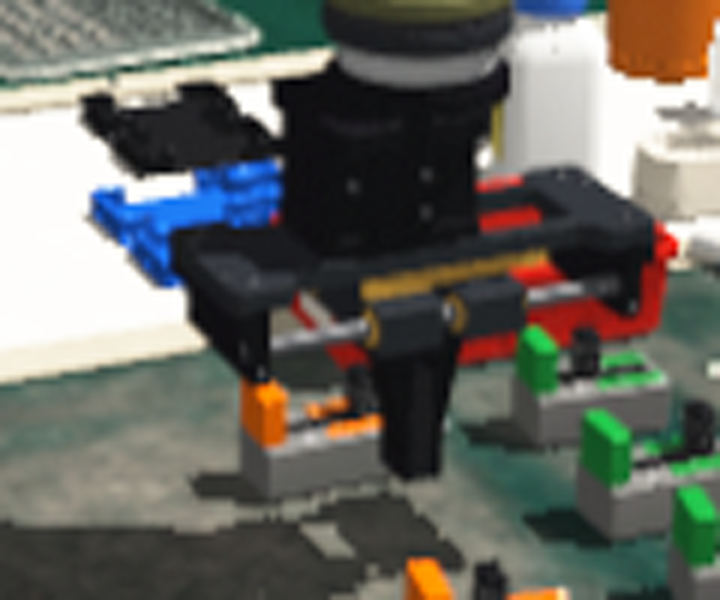

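Call:
step_arm(
  plan=[
    [[0,0,0],[0,0,0.004],255],
    [[0,0,0],[0,0,0.008],255],
    [[0,0,0],[0,0,0.012],255],
    [[0,0,0],[0,0,0.012],255],
    [[0,0,0],[0,0,0.012],255],
    [[0,0,0],[0,0,0.012],255],
    [[0,0,0],[0,0,0.012],255],
    [[0,0,0],[0,0,0.012],255],
    [[0,0,0],[0,0,0.012],255],
    [[0,0,0],[0,0,0.012],255],
  ],
)

```text
time: 11.65
position: [0.4431, -0.32, 0.0161]
tool_rot: [-2.196, -2.247, -0.0]
ft_force: [-0.5, -0.9, 0.1]
grip_width: 0.006
```

Call:
step_arm(
  plan=[
    [[0,0,0],[0,0,0.003],255],
    [[0,0,0],[0,0,0.006],255],
    [[0,0,0],[0,0,0.009],255],
    [[0,0,0],[0,0,0.012],255],
    [[0,0,0],[0,0,0.014],255],
    [[0,0,0],[0,0,0.014],255],
    [[0,0,0],[0,0,0.014],255],
    [[0,0,0],[0,0,0.014],255],
    [[0,0,0],[0,0,0.014],255],
    [[0,0,0],[0,0,0.014],255],
  ],
)

```text
time: 12.9
position: [0.4431, -0.32, 0.0021]
tool_rot: [2.196, 2.247, 0.0]
ft_force: [-0.4, -0.0, -0.2]
grip_width: 0.005
```

```bash
python3 go.py;python3 - <<'E'
from h import *
S=Cam("side"); p=ctrl.get_state()['position'].copy(); p[2]-=.014; print(S.proj([p,p+[0,0,.03]]))
im=ctrl.get_image("side"); crop(im,200,150,120,100,6,"pics/s6.png")
E
```

```text
t 12.9 p [ 0.4431 -0.32    0.0021] psi -1.548 w 0.005 f [-0.4 -0.  -0.2] j [-0.15  0.39  0.85  1.94 -0.36  0.96  0.9 ]
[[267.202338   248.60121714]
 [267.36029898 238.44027319]]
```

View pics/s6.png

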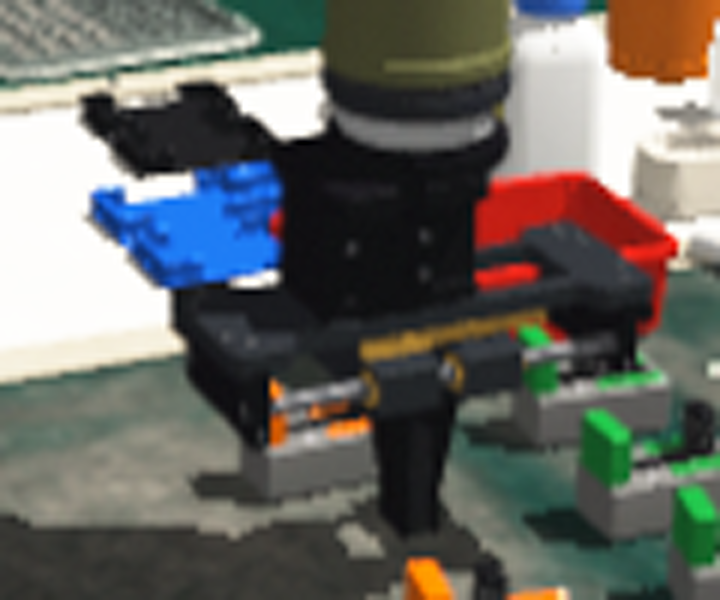

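Call:
step_arm(
  plan=[
    [[0,0,0],[0,0,0.003],255],
    [[0,0,0],[0,0,0.006],255],
    [[0,0,0],[0,0,0.009],255],
    [[0,0,0],[0,0,0.011],255],
    [[0,0,0],[0,0,0.012],255],
    [[0,0,0],[0,0,0.012],255],
    [[0,0,0],[0,0,0.013],255],
    [[0,0,0],[0,0,0.013],255],
    [[0,0,0],[0,0,0.014],255],
    [[0,0,0],[0,0,0.014],255],
  ],
)

```text
time: 14.2
position: [0.443, -0.32, -0.012]
tool_rot: [-2.196, -2.247, -0.0]
ft_force: [1.0, 0.2, 0.3]
grip_width: 0.008
```

Call:
step_arm(
  plan=[
    [[0,0,0],[0,0,0.0005],255],
    [[0,0,0],[0,0,0.0005],255],
    [[0,0,0],[0,0,0.001],255],
    [[0,0,0],[0,0,0.001],255],
    [[0,0,0],[0,0,0.0015],255],
    [[0,0,0],[0,0,0.0015],255],
    [[0,0,0],[0,0,0.002],255],
    [[0,0,0],[0,0,0.002],255],
    [[0,0,0],[0,0,0.0025],255],
    [[0,0,0],[0,0,0.0025],255],
  ],
)

```text
time: 15.45
position: [0.443, -0.32, -0.0145]
tool_rot: [-2.196, -2.247, -0.0]
ft_force: [-0.1, -1.5, -0.6]
grip_width: 0.008
```

Call:
step_arm(
  plan=[
    [[0,0,0],[0,0,0.0005],255],
    [[0,0,0],[0,0,0.0005],255],
    [[0,0,0],[0,0,0.001],255],
    [[0,0,0],[0,0,0.001],255],
    [[0,0,0],[0,0,0.0015],255],
    [[0,0,0],[0,0,0.0015],255],
    [[0,0,0],[0,0,0.002],255],
    [[0,0,0],[0,0,0.002],255],
    [[0,0,0],[0,0,0.0025],255],
    [[0,0,0],[0,0,0.0025],255],
  ],
)

```text
time: 16.7
position: [0.443, -0.32, -0.017]
tool_rot: [-2.196, -2.247, -0.0]
ft_force: [-0.9, 0.1, -0.8]
grip_width: 0.003
```

```bash
python3 go.py;python3 - <<'E'
from h import *
S=Cam("side"); p=ctrl.get_state()['position'].copy(); p[2]-=.014; print(S.proj([p,p+[0,0,.03]]))
im=ctrl.get_image("side"); crop(im,230,200,80,60,10,"pics/s7.png")
E
```

```text
t 16.7 p [ 0.443 -0.32  -0.017] psi -1.548 w 0.003 f [-0.9  0.1 -0.8] j [-0.13  0.42  0.83  1.96 -0.39  0.93  0.92]
[[267.07507307 254.96236428]
 [267.23061632 244.93756418]]
```

View pics/s7.png

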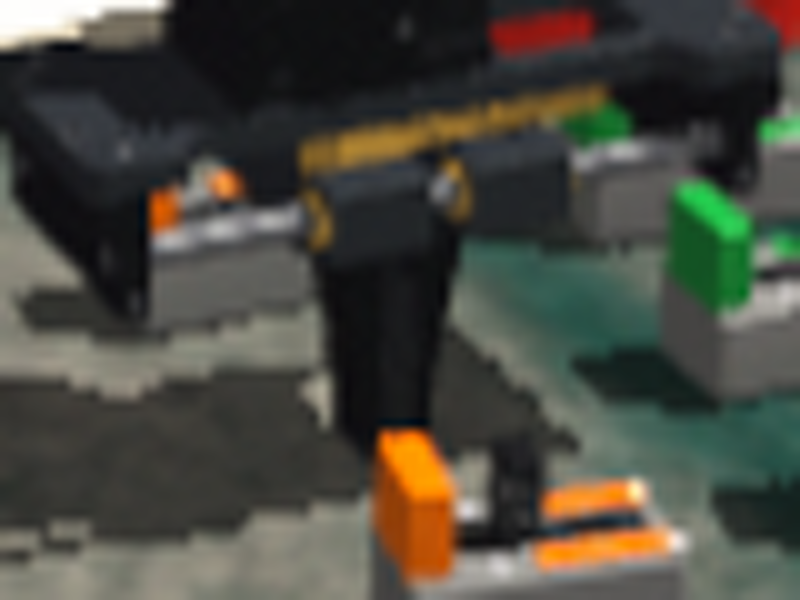

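Call:
step_arm(
  plan=[
    [[0,0,0],[0,0,0.0005],255],
    [[0,0,0],[0,0,0.001],255],
    [[0,0,0],[0,0,0.0015],255],
    [[0,0,0],[0,0,0.002],255],
    [[0,0,0],[0,0,0.002],255],
    [[0,0,0],[0,0,0.0025],255],
    [[0,0,0],[0,0,0.0025],255],
    [[0,0,0],[0,0,0.003],255],
    [[0,0,0],[0,0,0.003],255],
    [[0,0,0],[0,0,0.003],255],
  ],
)

```text
time: 18.0
position: [0.4431, -0.32, -0.019]
tool_rot: [-2.196, -2.246, -0.001]
ft_force: [-2.5, 1.5, 9.1]
grip_width: -0.0
```

Call:
step_arm(
  plan=[
    [[0,0,0],[0,0,-0.03],255],
    [[0,0,0],[0,0,-0.06],0],
    [[0,0,0],[0.02,0,-0.09],0],
    [[0,0,0],[0.05,-0.002,-0.09],0],
    [[0,0,0],[0.08,-0.004,-0.09],0],
    [[0,0,0],[0.097,-0.004,-0.09],0],
    [[0,0,0],[0.097,-0.004,-0.09],0],
    [[0,0,0],[0.097,-0.004,-0.06],0],
    [[0,0,0],[0.097,-0.004,-0.034],0],
    [[0,0,0],[0.097,-0.004,-0.034],0],
  ],
)

```text
time: 19.25
position: [0.4349, -0.2239, 0.0126]
tool_rot: [-2.196, -2.243, 0.005]
ft_force: [-0.0, 0.2, -0.5]
grip_width: 0.941
```

```bash
python3 go.py;python3 - <<'E'
from h import *
im=ctrl.get_image("side"); crop(im,200,150,120,100,6,"pics/s8.png")
E
```

```text
t 19.25 p [ 0.4349 -0.2239  0.0126] psi -1.549 w 0.941 f [-0.   0.2 -0.5] j [-0.39  0.24  0.89  2.07 -0.22  0.94  0.64]
```

View pics/s8.png

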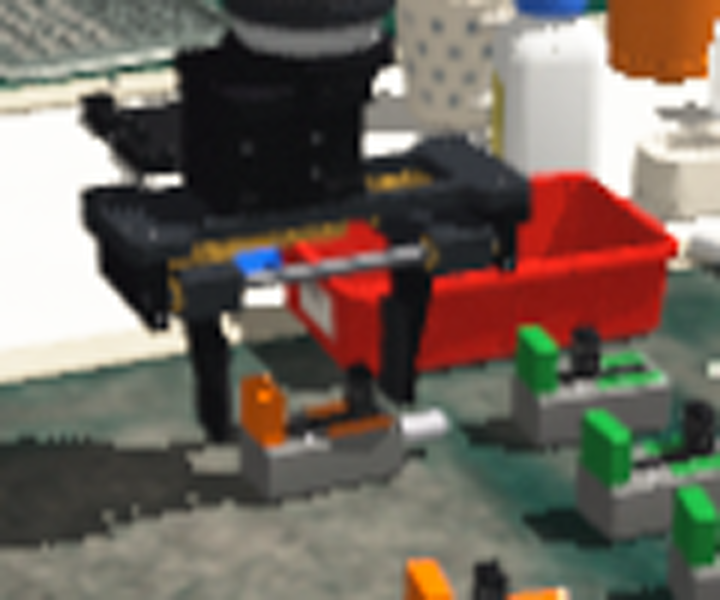

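Call:
step_arm(
  plan=[
    [[0,0,0],[0,0.002,0],255],
    [[0,0,0],[0,0.002,0],255],
    [[0,0,0],[0,0.002,0],255],
    [[0,0,0],[0,0.002,0],255],
    [[0,0,0],[0,0.002,0],255],
    [[0,0,0],[0,0.002,0],255],
    [[0,0,0],[0,0.002,0],255],
    [[0,0,0],[0,0.002,0],255],
    [[0,0,0],[0,0.002,0],255],
    [[0,0,0],[0,0.002,0],255],
  ],
  squeeze=15,
)

```text
time: 20.55
position: [0.4365, -0.2235, 0.0143]
tool_rot: [-2.194, -2.243, 0.003]
ft_force: [-6.2, -1.0, 9.4]
grip_width: 0.409
```

```bash
python3 go.py;python3 - <<'E'
from h import *
im=ctrl.get_image("side"); crop(im,200,150,120,100,6,"pics/s9.png")
E
```

```text
t 20.55 p [ 0.4365 -0.2235  0.0143] psi -1.549 w 0.409 f [-6.2 -1.   9.4] j [-0.39  0.24  0.89  2.07 -0.23  0.94  0.64]
```

View pics/s9.png

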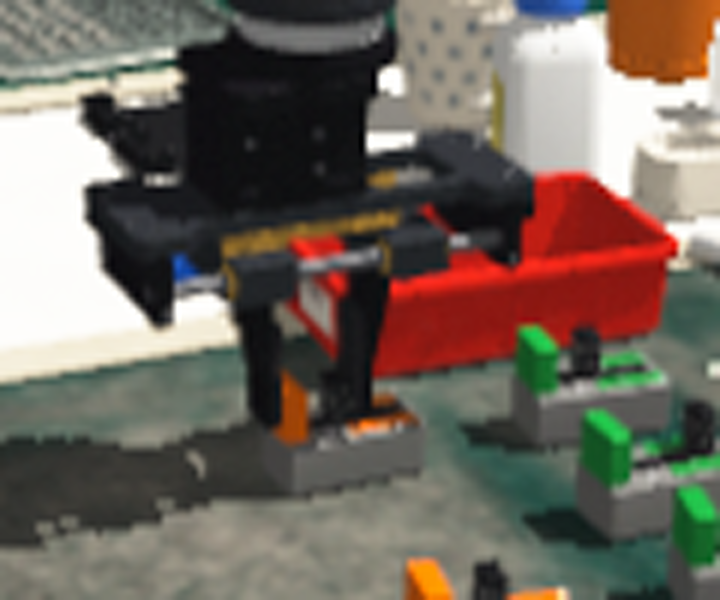

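Call:
step_arm(
  plan=[
    [[0,0,0],[0,0,0],0],
    [[0,0,0],[0,0,0],0],
    [[0,0,0],[0,0,-0.01],0],
    [[0,0,0],[0,0,-0.05],0],
    [[0,0,0],[0,0,-0.09],0],
    [[0,0,-0.18],[0,0.005,-0.13],0],
    [[0,0,-0.36],[0,0.01,-0.13],0],
    [[0,0,-0.54],[0,0.017,-0.13],0],
    [[0,0,-0.72],[0,0.017,-0.13],0],
    [[0,0,-0.9],[0,0.017,-0.13],0],
  ],
)

```text
time: 21.85
position: [0.4561, -0.2228, 0.1447]
tool_rot: [0.991, 2.98, 0.0]
ft_force: [-0.1, -0.6, 0.8]
grip_width: 1.001
```

```bash
cat > looks.py <<'E'
import sys,fit as FT
from fit import *
I={'side':ctrl.get_image('side')}
FT.LIGHT=np.array([-.46,.227]); a=sys.argv[2:]; it=[]
for i in range(0,len(a),3):
    b,_=FT.fit(float(a[i+1]),float(a[i+2]),latch,I,slides=(0.,.024),yaws=(-.15,0.1)); print(a[i],b.x.round(4),round(b.fun,2)); it.append((latch,*b.x))
overlay('side',I['side'],it,(200,140,150,140),5,f"pics/{sys.argv[1]}s.png")
E
python3 looks.py b D .4535 -.2235; python3 go.py
```

```text
D [ 0.4551 -0.2242  0.0725 -0.0032] 70.91
t 21.9 p [ 0.4561 -0.2228  0.1447] psi -0.637 w 0.999 f [-0.8  0.7  0.8] j [-0.46  0.06  0.9   1.9  -0.05  1.2   1.39]
```

View pics/bs.png

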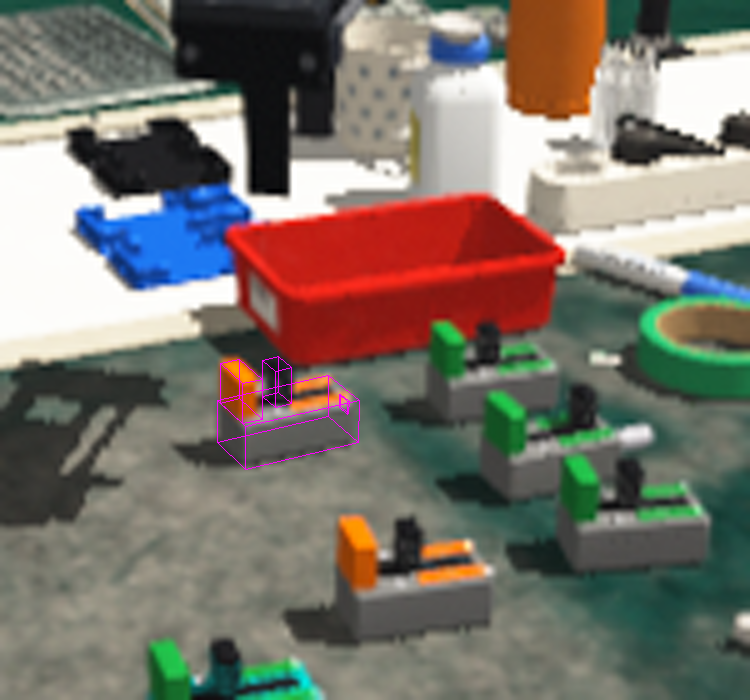

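```bash
python3 go.py .455 -.224 .08 .05 .455 -.224 -.014 .05
```

```text
t 21.9 p [ 0.4561 -0.2228  0.1447] psi -0.637 w 0.999 f [-0.8  0.7  0.8] j [-0.46  0.06  0.9   1.9  -0.05  1.2   1.39]
turn [ 0.     0.001 -0.687] shift [ 0.0002 -0.0016  0.0647]
turn [ 0.     0.001 -0.687] shift [ 0.0003 -0.0016  0.1587]
```

Call:
step_arm(
  plan=[
    [[0,0,-0.17],[0,-0.0016,0.02],0],
    [[0,0,-0.34],[0,-0.0016,0.04],0],
    [[0,0,-0.51],[0,-0.0016,0.06],0],
    [[0,0,-0.687],[0,-0.0016,0.08],0],
    [[0,0,-0.687],[0,-0.0016,0.11],0],
    [[0,0,-0.687],[0,-0.0016,0.14],0],
    [[0,0,-0.687],[0,-0.0016,0.159],0],
    [[0,0,-0.687],[0,-0.0016,0.159],0],
    [[0,0,-0.687],[0,-0.0016,0.159],255],
    [[0,0,-0.687],[0,-0.0016,0.159],255],
  ],
  squeeze=25,
)

```text
time: 23.15
position: [0.4559, -0.2243, -0.0138]
tool_rot: [-0.061, 3.139, -0.0]
ft_force: [0.0, 0.7, 0.1]
grip_width: 0.851
```

Call:
step_arm(
  plan=[
    [[0,0,0],[0,0,0],255],
    [[0,0,0],[0,0,0],255],
    [[0,0,0],[0,0,0],255],
    [[0,0,0],[0,0,0],255],
    [[0,0,0],[0,0,-0.03],255],
    [[0,0,0],[0,0,-0.06],255],
    [[0,0,0],[0,0,-0.09],255],
    [[0,0,0],[0,0,-0.11],255],
    [[0,0,0],[0,0,-0.11],255],
    [[0,0,0],[0,0,-0.11],255],
  ],
)

```text
time: 24.4
position: [0.4541, -0.2235, 0.094]
tool_rot: [0.062, -3.14, -0.001]
ft_force: [-0.5, -0.2, -2.2]
grip_width: 0.413
```

```bash
python3 go.py .53 -.093 .09 -.02;python3 - <<'E'
from h import *
im=ctrl.get_image("side"); crop(im,190,110,150,120,5,"pics/s10.png")
E
```

```text
t 24.4 p [ 0.4541 -0.2235  0.094 ] psi 0.039 w 0.413 f [-0.5 -0.2 -2.2] j [-0.4   0.12  0.86  1.96 -0.11  1.1   2.12]
turn [ 0.001 -0.001  0.059] shift [-0.081   0.1274  0.004 ]
```

View pics/s10.png

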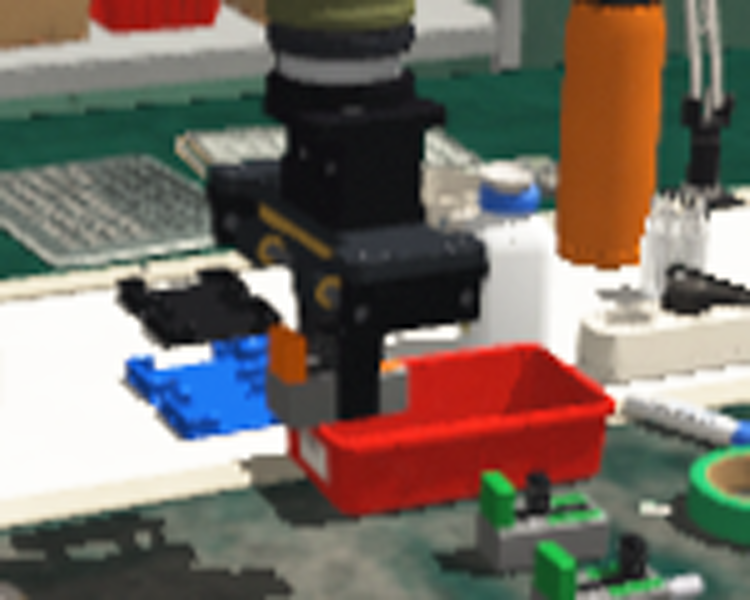

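Call:
step_arm(
  plan=[
    [[0,0,0.01],[-0.02,0.03,0],255],
    [[0,0,0.03],[-0.045,0.065,0],255],
    [[0,0,0.05],[-0.07,0.1,0],255],
    [[0,0,0.059],[-0.088,0.128,0],255],
    [[0,0,0.059],[-0.088,0.128,0],255],
    [[0,0,0.059],[-0.088,0.128,0],255],
    [[0,0,0.059],[-0.088,0.128,0.03],255],
    [[0,0,0.059],[-0.088,0.128,0.05],255],
    [[0,0,0.059],[-0.088,0.128,0.05],255],
    [[0,0,0.059],[-0.088,0.128,0.05],255],
  ],
)

```text
time: 25.7
position: [0.5381, -0.0932, 0.0456]
tool_rot: [0.032, 3.141, -0.0]
ft_force: [-0.3, -0.2, -1.7]
grip_width: 0.411
```

```bash
python3 go.py .537 -.092 -.009 -.02;python3 - <<'E'
from h import *
im=ctrl.get_image("side"); crop(im,210,110,150,120,5,"pics/s11.png")
im=ctrl.get_image("top"); crop(im,180,110,150,120,5,"pics/t11.png")
E
```

```text
t 25.7 p [ 0.5381 -0.0932  0.0456] psi -0.021 w 0.411 f [-0.3 -0.2 -1.7] j [-0.53  0.29  0.74  1.91 -0.23  1.02  1.87]
turn [-0.     0.001 -0.001] shift [0.0012 0.0012 0.0546]
```

View pics/s11.png

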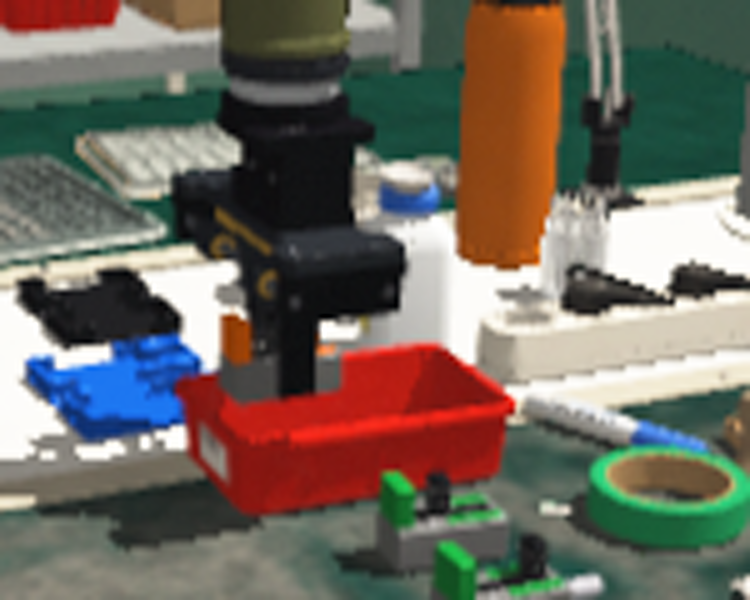

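View pics/t11.png

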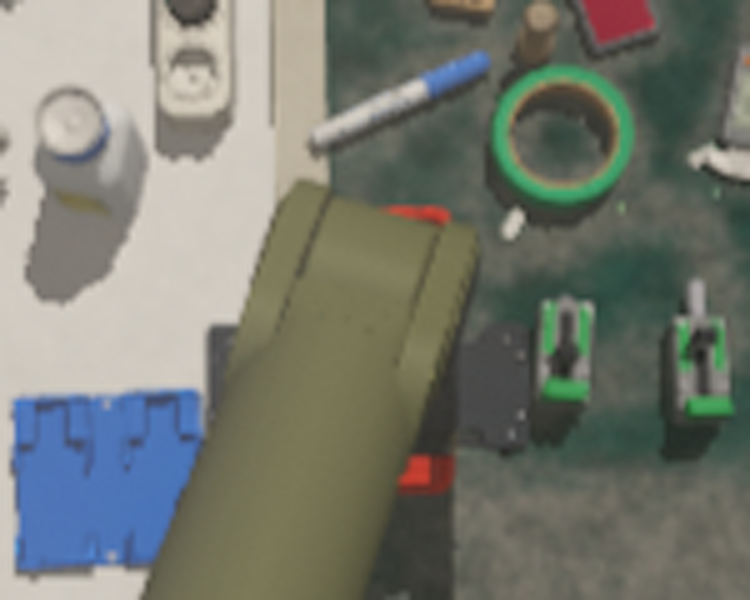

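Call:
step_arm(
  plan=[
    [[0,0,0],[-0.002,0.001,0.015],255],
    [[0,0,0],[-0.002,0.001,0.03],255],
    [[0,0,0],[-0.002,0.001,0.045],255],
    [[0,0,0],[-0.002,0.001,0.055],255],
    [[0,0,0],[-0.002,0.001,0.055],255],
    [[0,0,0],[-0.002,0.001,0.055],255],
    [[0,0,0],[-0.002,0.001,0.055],100],
    [[0,0,0],[-0.002,0.001,0.055],100],
    [[0,0,0],[-0.002,0.001,0.055],100],
    [[0,0,0],[-0.002,0.001,0.055],100],
  ],
)

```text
time: 27.05
position: [0.54, -0.0916, -0.0098]
tool_rot: [0.031, 3.141, 0.0]
ft_force: [0.8, -0.5, -0.3]
grip_width: 0.603
```

```bash
python3 go.py .47 -.38 .12 -.1
```

```text
t 27.05 p [ 0.54   -0.0916 -0.0098] psi -0.02 w 0.603 f [ 0.8 -0.5 -0.3] j [-0.49  0.38  0.7   1.95 -0.3   0.93  1.92]
turn [0.   0.   0.08] shift [ 0.0642 -0.2897 -0.1298]
```

Released. Lift straight up, then head to E.

Call:
step_arm(
  plan=[
    [[0,0,0],[0,0,-0.03],100],
    [[0,0,0],[0,0,-0.07],100],
    [[0,0,0],[0,0,-0.11],100],
    [[0,0,0],[0,0,-0.14],50],
    [[0,0,0.03],[0.02,-0.05,-0.14],0],
    [[0,0,0.05],[0.03,-0.1,-0.14],0],
    [[0,0,0.08],[0.04,-0.15,-0.14],0],
    [[0,0,0.08],[0.05,-0.2,-0.14],0],
    [[0,0,0.08],[0.06,-0.25,-0.13],0],
    [[0,0,0.08],[0.064,-0.29,-0.13],0],
  ],
)

```text
time: 28.3
position: [0.4686, -0.3822, 0.1195]
tool_rot: [-0.159, -3.137, -0.0]
ft_force: [0.2, -0.4, -0.1]
grip_width: 1.001
```

```bash
python3 looks.py c E .44 -.413 D .54 -.092; python3 go.py .4405 -.413 .1 -.14 .4405 -.413 -.014 -.14;python3 - <<'E'
from h import *
im=ctrl.get_image("top"); crop(im,120,110,270,150,2.9,"pics/t12.png")
E
```

```text
E [ 0.4401 -0.4136 -0.1074 -0.0006] 66.98
D [ 0.5356 -0.1204 -0.0628  0.0374] 86.52
t 28.35 p [ 0.4665 -0.3885  0.1202] psi -0.107 w 1.005 f [-1.4 -2.5  1.8] j [-0.08  0.38  0.91  1.7  -0.32  1.21  2.37]
turn [-0.006 -0.     0.033] shift [ 0.0232 -0.0271  0.0204]
turn [-0.006 -0.     0.033] shift [ 0.0232 -0.0264  0.1344]
```

View pics/cs.png

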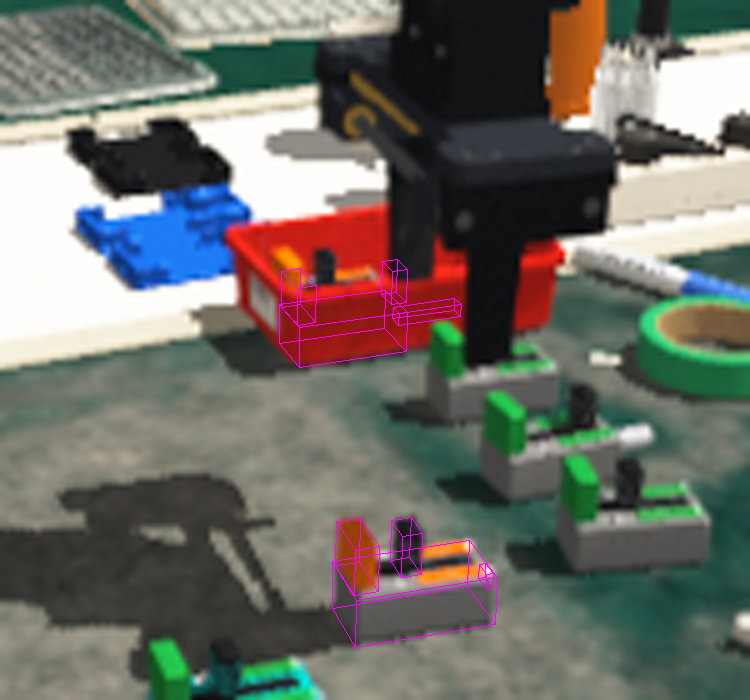

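View pics/t12.png

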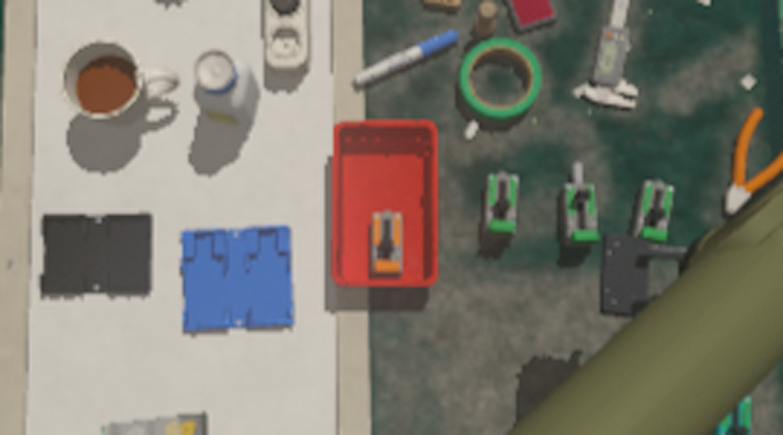

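```bash
python3 go.py .4405 -.413 -.014 -.13
```

```text
t 28.4 p [ 0.467  -0.3861  0.1203] psi -0.107 w 1.003 f [-0.6 -0.1 -0.5] j [-0.09  0.38  0.91  1.7  -0.32  1.21  2.36]
turn [-0.004 -0.001  0.023] shift [ 0.0233 -0.0291  0.1344]
```

Call:
step_arm(
  plan=[
    [[0,0,0.01],[0.008,-0.01,0.01],0],
    [[0,0,0.02],[0.016,-0.02,0.02],0],
    [[0,0,0.03],[0.026,-0.035,0.04],0],
    [[0,0,0.03],[0.026,-0.035,0.06],0],
    [[0,0,0.03],[0.026,-0.035,0.06],0],
    [[0,0,0.03],[0.026,-0.035,0.06],0],
    [[0,0,0.03],[0.026,-0.035,0.06],0],
    [[0,0,0.03],[0.026,-0.035,0.06],0],
    [[0,0,0.03],[0.026,-0.035,0.06],0],
    [[0,0,0.03],[0.026,-0.035,0.06],0],
  ],
)

```text
time: 29.65
position: [0.4408, -0.4126, 0.0602]
tool_rot: [0.204, 3.135, 0.0]
ft_force: [0.3, -0.2, -0.4]
grip_width: 1.002
```

```bash
python3 go.py .4405 -.413 -.014 -.13
```

```text
t 29.65 p [ 0.4408 -0.4126  0.0602] psi -0.13 w 1.002 f [ 0.3 -0.2 -0.4] j [ 0.    0.45  0.88  1.76 -0.38  1.11  2.45]
turn [0. 0. 0.] shift [ 0.0003 -0.0005  0.0742]
```

Call:
step_arm(
  plan=[
    [[0,0,0],[0,0,0.03],0],
    [[0,0,0],[0,0,0.06],0],
    [[0,0,0],[0,0,0.074],0],
    [[0,0,0],[0,0,0.074],0],
    [[0,0,0],[0,0,0.074],255],
    [[0,0,0],[0,0,0.074],255],
    [[0,0,0],[0,0,0.074],255],
    [[0,0,0],[0,0,0.074],255],
    [[0,0,0],[0,0,0.074],255],
    [[0,0,0],[0,0,0.074],255],
  ],
)

```text
time: 30.9
position: [0.4407, -0.4126, -0.014]
tool_rot: [0.204, 3.135, -0.0]
ft_force: [-0.2, 0.2, 1.7]
grip_width: 0.414
```

```bash
python3 go.py .4405 -.413 .12 -.13  .6 -.25 .14 -.02 .622 -.0945 .1 -.02
```

```text
t 30.9 p [ 0.4407 -0.4126 -0.014 ] psi -0.13 w 0.414 f [-0.2  0.2  1.7] j [ 0.06  0.54  0.82  1.81 -0.47  0.99  2.51]
turn [-0.  0.  0.] shift [ 0.0002 -0.0004 -0.134 ]
turn [-0.    0.   -0.11] shift [-0.1369  0.1818 -0.154 ]
turn [-0.    0.   -0.11] shift [-0.1386  0.3389 -0.114 ]
```

Call:
step_arm(
  plan=[
    [[0,0,0],[0,0,-0.04],255],
    [[0,0,0],[0,0,-0.08],255],
    [[0,0,-0.02],[-0.03,0.04,-0.12],255],
    [[0,0,-0.05],[-0.06,0.08,-0.14],255],
    [[0,0,-0.08],[-0.09,0.13,-0.14],255],
    [[0,0,-0.11],[-0.12,0.18,-0.14],255],
    [[0,0,-0.11],[-0.138,0.23,-0.14],255],
    [[0,0,-0.11],[-0.1386,0.28,-0.14],255],
    [[0,0,-0.11],[-0.1386,0.32,-0.13],255],
    [[0,0,-0.11],[-0.1386,0.339,-0.12],255],
  ],
)

```text
time: 32.15
position: [0.6221, -0.0908, 0.1049]
tool_rot: [-0.025, -3.14, -0.002]
ft_force: [-0.3, 0.3, -2.0]
grip_width: 0.412
```

Call:
step_arm(
  plan=[
    [[0,0,0],[0,0,0.02],255],
    [[0,0,0],[0,0,0.04],255],
    [[0,0,0],[0,0,0.05],255],
    [[0,0,0],[0,0,0.05],255],
    [[0,0,0],[0,0,0.05],255],
    [[0,0,0],[0,0,0.05],255],
    [[0,0,0],[0,0,0.05],255],
    [[0,0,0],[0,0,0.05],255],
    [[0,0,0],[0,0,0.05],255],
    [[0,0,0],[0,0,0.05],255],
  ],
)

```text
time: 33.4
position: [0.622, -0.0943, 0.0561]
tool_rot: [0.031, 3.141, 0.0]
ft_force: [0.3, -0.2, -2.1]
grip_width: 0.412
```

```bash
python3 go.py .622 -.0945 -.009 -.02; python3 - <<'E'
from h import *
im=ctrl.get_image("side"); crop(im,210,110,150,120,5,"pics/s13.png")
E
```

```text
t 33.4 p [ 0.622  -0.0943  0.0561] psi -0.02 w 0.412 f [ 0.3 -0.2 -2.1] j [-0.49  0.48  0.77  1.7  -0.36  1.12  1.93]
turn [0. 0. 0.] shift [ 0.     -0.0002  0.0651]
```

View pics/s13.png

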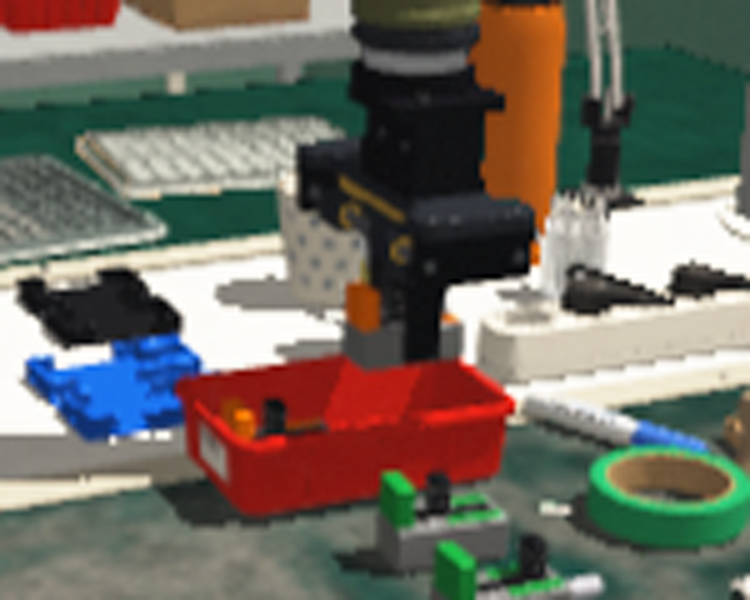

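Call:
step_arm(
  plan=[
    [[0,0,0],[0.003,0,0.015],255],
    [[0,0,0],[0.003,0,0.03],255],
    [[0,0,0],[0.003,0,0.045],255],
    [[0,0,0],[0.003,0,0.055],255],
    [[0,0,0],[0.003,0,0.065],255],
    [[0,0,0],[0.003,0,0.065],255],
    [[0,0,0],[0.003,0,0.065],255],
    [[0,0,0],[0.003,0,0.065],100],
    [[0,0,0],[0.003,0,0.065],100],
    [[0,0,0],[0.003,0,0.065],100],
  ],
)

```text
time: 34.7
position: [0.6194, -0.0943, -0.0084]
tool_rot: [0.031, 3.14, 0.0]
ft_force: [-0.7, -0.8, -0.2]
grip_width: 0.593
```

Call:
step_arm(
  plan=[
    [[0,0,0],[0,0,0],100],
    [[0,0,0],[0,0,-0.03],100],
    [[0,0,0],[0,0,-0.07],100],
    [[0,0,0],[0,0,-0.11],100],
    [[0,0,0.03],[0,-0.02,-0.13],50],
    [[0,0,0.06],[0.03,-0.06,-0.13],0],
    [[0,0,0.06],[0.05,-0.1,-0.13],0],
    [[0,0,0.06],[0.06,-0.12,-0.13],0],
    [[0,0,0.06],[0.06,-0.12,-0.13],0],
    [[0,0,0.06],[0.06,-0.12,-0.13],0],
  ],
)

```text
time: 35.95
position: [0.558, -0.2108, 0.1208]
tool_rot: [0.121, 3.139, 0.002]
ft_force: [0.3, 0.7, -0.1]
grip_width: 0.998
```

```bash
python3 looks.py d A .582 -.226; python3 go.py .582 -.226 .05 -.06;python3 - <<'E'
from h import *
im=ctrl.get_image("top"); crop(im,120,110,270,150,2.9,"pics/t14.png")
E
```

```text
A [ 0.5829 -0.2261 -0.0356 -0.0019] 81.24
t 36.0 p [ 0.558  -0.2106  0.1207] psi -0.076 w 0.996 f [-0.3  1.5  0.7] j [-0.4   0.35  0.87  1.72 -0.28  1.21  2.04]
turn [ 0.001 -0.    -0.016] shift [-0.0251 -0.0136  0.0707]
```

View pics/ds.png

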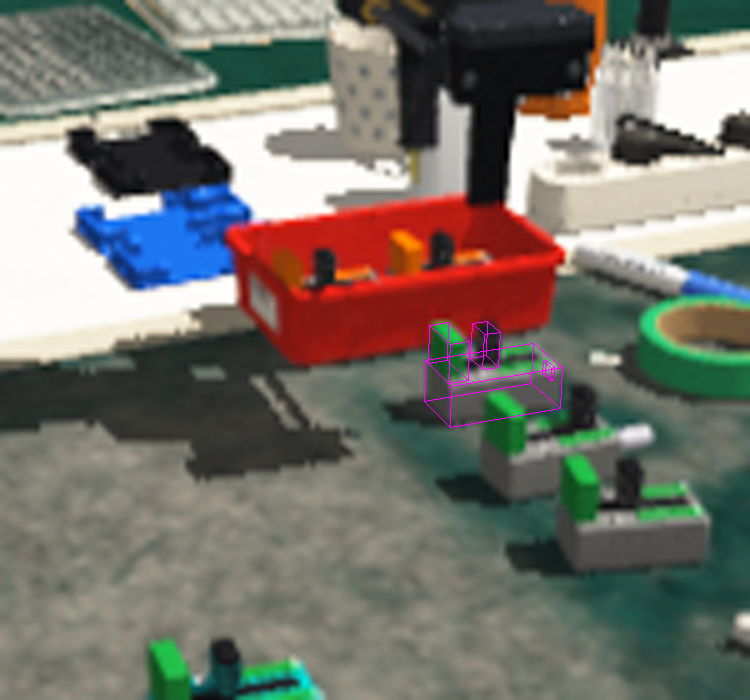

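View pics/t14.png

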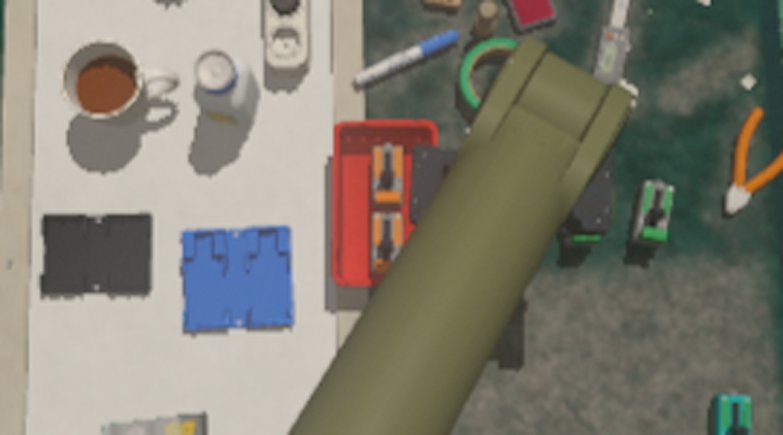

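Call:
step_arm(
  plan=[
    [[0,0,-0.01],[-0.012,-0.007,0.03],30],
    [[0,0,-0.01],[-0.025,-0.0136,0.06],30],
    [[0,0,-0.01],[-0.025,-0.0136,0.06],30],
    [[0,0,-0.01],[-0.025,-0.0136,0.06],30],
    [[0,0,-0.01],[-0.025,-0.0136,0.09],30],
    [[0,0,-0.01],[-0.025,-0.0136,0.12],30],
    [[0,0,-0.01],[-0.025,-0.0136,0.135],30],
    [[0,0,-0.01],[-0.025,-0.0136,0.135],30],
    [[0,0,-0.01],[-0.025,-0.0136,0.135],255],
    [[0,0,-0.01],[-0.025,-0.0136,0.135],255],
  ],
)

```text
time: 37.3
position: [0.5815, -0.229, -0.0126]
tool_rot: [0.11, 3.137, -0.0]
ft_force: [-0.3, 0.1, 0.0]
grip_width: 0.735
```

Call:
step_arm(
  plan=[
    [[0,0,0],[0,0,0],255],
    [[0,0,0],[0,0,0],255],
    [[0,0,0],[0,0,0],255],
    [[0,0,0],[0,0,0],255],
    [[0,0,0],[0,0,-0.03],255],
    [[0,0,0],[0,0,-0.06],255],
    [[0,0,0],[0,0,-0.09],255],
    [[0,0,0],[0,0,-0.12],255],
    [[0,0,0],[0,0,-0.15],255],
    [[0,0,0],[0,0,-0.15],255],
  ],
)

```text
time: 38.55
position: [0.5817, -0.23, 0.1378]
tool_rot: [0.11, 3.136, -0.002]
ft_force: [1.1, 0.2, -3.0]
grip_width: 0.412
```

```bash
python3 go.py; python3 run1.py | tail -4;  python3 - <<'E'
from h import *
im=ctrl.get_image("side"); crop(im,210,110,150,120,5,"pics/s15.png")
im=ctrl.get_image("top"); c=cv2.convertScaleAbs(im,alpha=2.5); crop(c,125,175,110,60,7,"pics/t15.png")
E
```

```text
t 38.55 p [ 0.5817 -0.23    0.1378] psi -0.07 w 0.412 f [ 1.1  0.2 -3. ] j [-0.35  0.4   0.87  1.63 -0.32  1.25  2.08]
blue [0.4901 0.0831 0.0286] 125.47
blue top only [0.4911 0.0831 0.0278] 14.65
black [ 0.5361  0.2479 -0.0191] 136.94
black top only [0.5351 0.2474 0.0106] 33.49
```

View pics/s15.png

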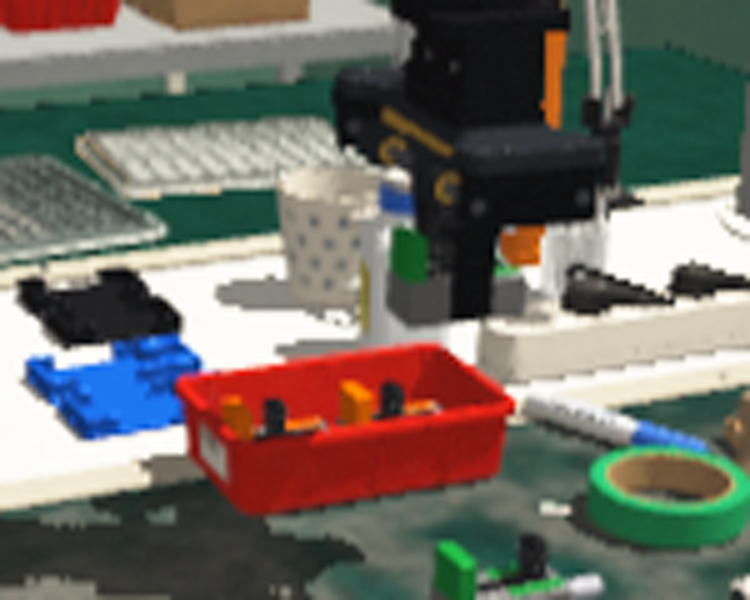

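View pics/t15.png

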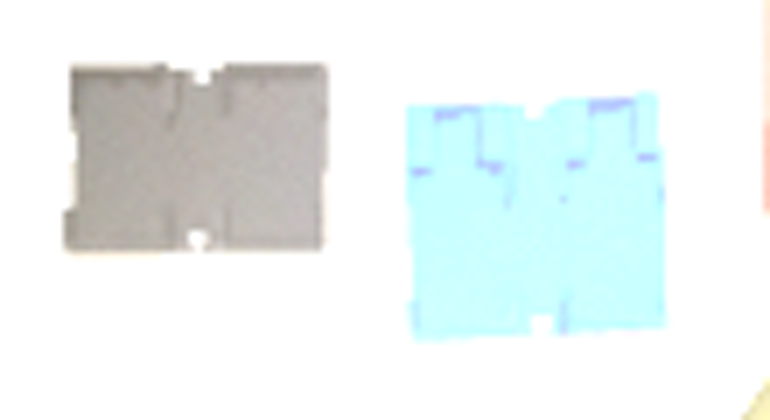

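```bash
python3 - <<'E'
from h import *
T=Cam("top")
q=lambda u,v,z:T.back((u/7+125-.43,v/7+175-.43),z).round(4)
for n,d in dict(black=[(201,78),(197,238)],blue=[(538,108),(542,325)]).items():
    print(n,[q(*a,.016) for a in d])
for n,d in dict(black=[(70,65),(328,63),(63,250),(323,250)],blue=[(407,105),(658,95),(413,338),(663,326)]).items():
    P=[q(*a,.016) for a in d]; print(n,P,np.mean(P,0))
E
```

```text
black [array([0.5753, 0.2451, 0.016 ]), array([0.4975, 0.2458, 0.016 ])]
blue [array([0.5565, 0.0817, 0.016 ]), array([0.4518, 0.0801, 0.016 ])]
black [array([0.5833, 0.309 , 0.016 ]), array([0.5811, 0.1835, 0.016 ]), array([0.4933, 0.3103, 0.016 ]), array([0.4903, 0.1851, 0.016 ])] [0.537    0.246975 0.016   ]
blue [array([0.5596, 0.1451, 0.016 ]), array([0.5614, 0.0236, 0.016 ]), array([0.4471, 0.1417, 0.016 ]), array([0.45  , 0.0224, 0.016 ])] [0.504525 0.0832   0.016   ]
```

```bash
python3 go.py .536 .2845 .1 -.01
```

```text
t 38.75 p [ 0.5794 -0.2282  0.1341] psi -0.07 w 0.413 f [-0.3 -0.6 -2.4] j [-0.35  0.4   0.86  1.64 -0.32  1.25  2.08]
turn [ 0.001 -0.003 -0.06 ] shift [0.079  0.5084 0.0346]
```

Call:
step_arm(
  plan=[
    [[0,0,0],[0.005,0.03,0],255],
    [[0,0,-0.01],[0.015,0.08,0],255],
    [[0,0,-0.02],[0.022,0.135,0],255],
    [[0,0,-0.03],[0.03,0.19,0],255],
    [[0,0,-0.04],[0.04,0.245,0],255],
    [[0,0,-0.05],[0.047,0.3,0],255],
    [[0,0,-0.06],[0.055,0.355,0],255],
    [[0,0,-0.06],[0.063,0.41,0],255],
    [[0,0,-0.06],[0.072,0.46,0],255],
    [[0,0,-0.06],[0.079,0.508,0],255],
  ],
)

```text
time: 40.0
position: [0.5358, 0.2851, 0.1344]
tool_rot: [-0.014, -3.14, 0.002]
ft_force: [0.4, -0.1, -1.5]
grip_width: 0.414
```

Call:
step_arm(
  plan=[
    [[0,0,0],[0,0,0],255],
    [[0,0,0],[0,0,0],255],
    [[0,0,0],[0,0,0.03],255],
    [[0,0,0],[0,0,0.06],255],
    [[0,0,0],[0,0,0.08],255],
    [[0,0,0],[0,0,0.1],255],
    [[0,0,0],[0,0,0.1],255],
    [[0,0,0],[0,0,0.1],255],
    [[0,0,0],[0,0,0.1],255],
    [[0,0,0],[0,0,0.1],255],
  ],
)

```text
time: 41.25
position: [0.5376, 0.284, 0.0369]
tool_rot: [0.015, 3.14, 0.002]
ft_force: [-0.9, 0.1, -1.9]
grip_width: 0.405
```

```bash
python3 go.py .536 .2845 -.008 -.01; python3 - <<'E'
from h import *
im=ctrl.get_image("side"); crop(im,190,100,100,90,7,"pics/s16.png")
E
```

```text
t 41.25 p [0.5376 0.284  0.0369] psi -0.01 w 0.405 f [-0.9  0.1 -1.9] j [-1.04  0.41  0.62  1.76 -0.27  1.05  1.24]
turn [0.001 0.001 0.   ] shift [0.0017 0.0004 0.0449]
```

View pics/s16.png

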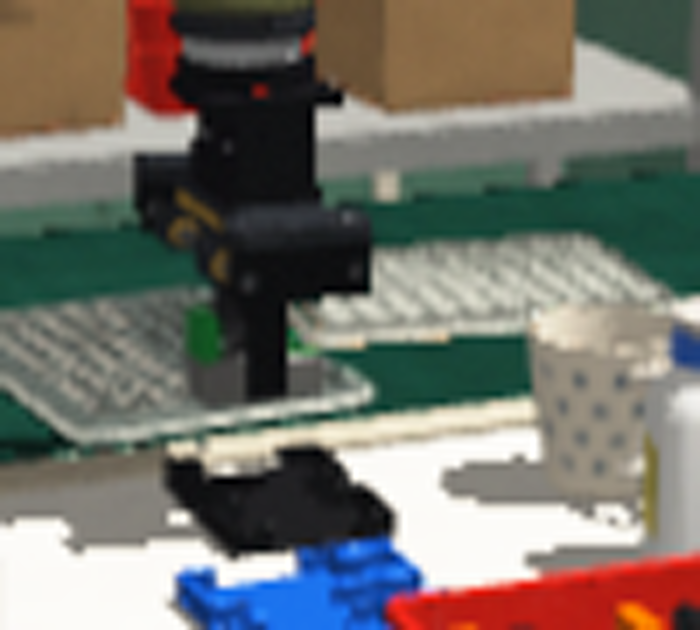

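```bash
python3 - <<'E'
from h import *
S=Cam("side")
print(S.proj([[.5026,.266,.0515],[.5726,.266,.0515],[.5026,.302,.0515],[.5026,.302,.0775]]).round(1))
print(((S.proj([[.4907,.3115,.0],[.5837,.3105,.0],[.4903,.1835,.0],[.583,.1825,0]])-[190,100]+.5)*7).round())
E
```

```text
[[218.3 158.4]
 [235.6 156.3]
 [215.4 155.7]
 [215.1 149.2]]
[[159. 479.]
 [316. 460.]
 [231. 554.]
 [397. 532.]]
```

Call:
step_arm(
  plan=[
    [[0,0,0],[0.0015,0,0.01],255],
    [[0,0,0],[0.0015,0,0.02],255],
    [[0,0,0],[0.0015,0,0.03],255],
    [[0,0,0],[0.0015,0,0.03],255],
    [[0,0,0],[0.0015,0,0.03],255],
    [[0,0,0],[0.0015,0,0.03],255],
    [[0,0,0],[0.0015,0,0.03],255],
    [[0,0,0],[0.0015,0,0.03],255],
    [[0,0,0],[0.0015,0,0.03],255],
    [[0,0,0],[0.0015,0,0.03],255],
  ],
)

```text
time: 42.55
position: [0.5357, 0.2837, 0.0061]
tool_rot: [0.015, 3.141, 0.0]
ft_force: [0.5, -0.8, -3.1]
grip_width: 0.41
```

```bash
python3 go.py .536 .2845 -.008 -.01; python3 - <<'E'
from h import *
im=ctrl.get_image("side"); crop(im,200,130,70,60,10,"pics/s17.png")
S=Cam("side")
p=ctrl.get_state()['position']; b=p[2]+.0138
print(((S.proj([[.501,.2665,b],[.571,.2665,b],[.501,.3025,b],[.501,.2665,b+.026]])-[200,130]+.5)*10).round())
E
```

```text
t 42.55 p [0.5357 0.2837 0.0061] psi -0.01 w 0.41 f [ 0.5 -0.8 -3.1] j [-1.02  0.45  0.61  1.79 -0.3   1.    1.26]
turn [0. 0. 0.] shift [-0.0003  0.0008  0.0141]
[[186. 368.]
 [358. 346.]
 [157. 340.]
 [184. 303.]]
```

View pics/s17.png

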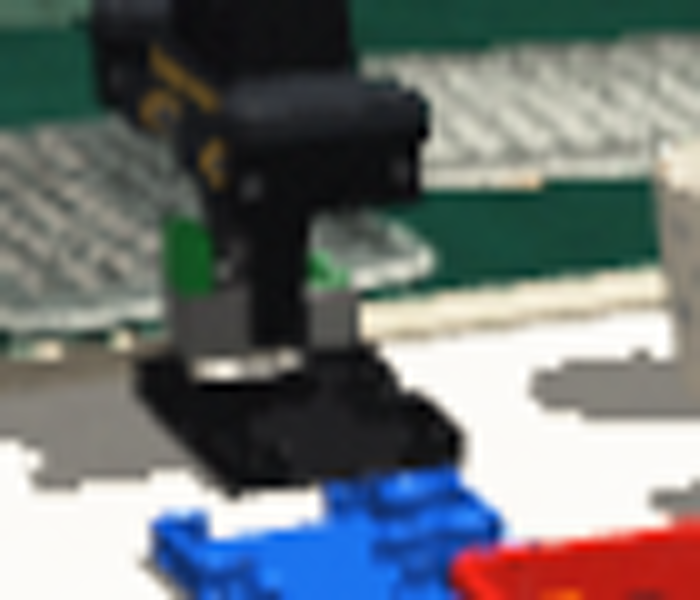

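Call:
step_arm(
  plan=[
    [[0,0,0],[0,0.0008,0.003],255],
    [[0,0,0],[0,0.0008,0.006],255],
    [[0,0,0],[0,0.0008,0.009],255],
    [[0,0,0],[0,0.0008,0.011],255],
    [[0,0,0],[0,0.0008,0.011],255],
    [[0,0,0],[0,0.0008,0.012],255],
    [[0,0,0],[0,0.0008,0.012],255],
    [[0,0,0],[0,0.0008,0.0125],255],
    [[0,0,0],[0,0.0008,0.0125],255],
    [[0,0,0],[0,0.0008,0.0125],255],
  ],
)

```text
time: 43.85
position: [0.5357, 0.2845, -0.0064]
tool_rot: [0.015, 3.141, 0.0]
ft_force: [0.2, 0.0, -1.8]
grip_width: 0.41
```

```bash
python3 go.py .536 .2845 -.008 -.01; python3 - <<'E'
from h import *
im=ctrl.get_image("side"); crop(im,200,130,70,60,10,"pics/s18.png")
S=Cam("side")
p=ctrl.get_state()['position']; b=p[2]+.0138
print(((S.proj([[.501,.2665,b],[.571,.2665,b],[.501,.3025,b],[.501,.2665,b+.026]])-[200,130]+.5)*10).round())
E
```

```text
t 43.85 p [ 0.5357  0.2845 -0.0064] psi -0.01 w 0.41 f [ 0.2  0.  -1.8] j [-1.02  0.47  0.6   1.79 -0.31  0.98  1.27]
turn [0. 0. 0.] shift [-0.0003  0.      0.0016]
[[187. 399.]
 [359. 376.]
 [158. 371.]
 [185. 334.]]
```

View pics/s18.png

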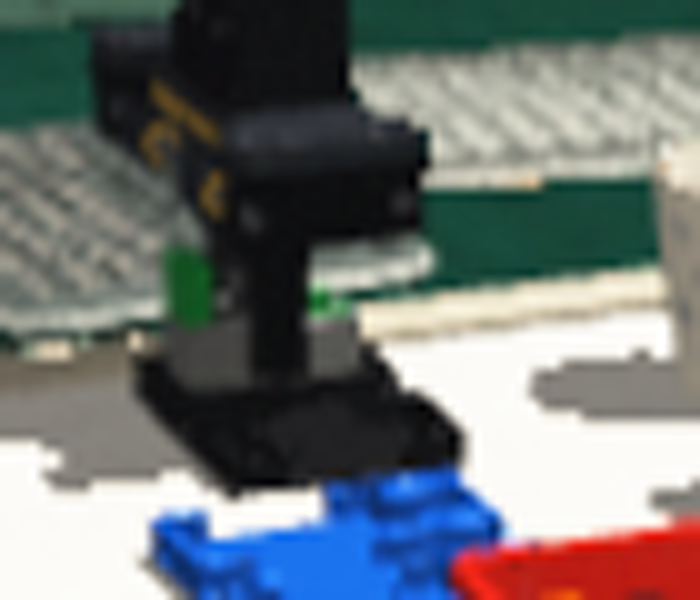

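Call:
step_arm(
  plan=[
    [[0,0,0],[0,0,0.001],255],
    [[0,0,0],[0,0,0.001],255],
    [[0,0,0],[0,0,0.002],255],
    [[0,0,0],[0,0,0.002],255],
    [[0,0,0],[0,0,0.003],255],
    [[0,0,0],[0,0,0.003],255],
    [[0,0,0],[0,0,0.003],255],
    [[0,0,0],[0,0,0.003],255],
    [[0,0,0],[0,0,0.003],255],
    [[0,0,0],[0,0,0.003],255],
  ],
)

```text
time: 45.15
position: [0.5356, 0.2845, -0.0094]
tool_rot: [0.015, 3.141, 0.0]
ft_force: [0.5, 0.3, -2.5]
grip_width: 0.409
```

Call:
step_arm(
  plan=[
    [[0,0,0],[0,0,0.001],255],
    [[0,0,0],[0,0,0.0015],255],
    [[0,0,0],[0,0,0.0015],110],
    [[0,0,0],[0,0,0.0015],110],
    [[0,0,0],[0,0,0.0015],110],
    [[0,0,0],[0,0,-0.02],110],
    [[0,0,0],[0,0,-0.06],110],
    [[0,0,0],[0,0,-0.1],110],
    [[0,0,0],[0,-0.05,-0.13],0],
    [[0,0,0],[0,-0.11,-0.13],0],
  ],
)

```text
time: 46.4
position: [0.5371, 0.1749, 0.1251]
tool_rot: [0.011, 3.135, 0.006]
ft_force: [0.7, -0.6, -0.0]
grip_width: 0.714
```

```bash
python3 go.py; python3 - <<'E'
from h import *
im=ctrl.get_image("side"); crop(im,200,130,70,60,10,"pics/s19.png")
im=ctrl.get_image("top"); crop(im,125,165,110,70,7,"pics/t19.png")
E
```

```text
t 46.4 p [0.5371 0.1749 0.1251] psi -0.007 w 0.714 f [ 0.7 -0.6 -0. ] j [-0.99  0.22  0.72  1.8  -0.16  1.17  1.34]
```

View pics/s19.png

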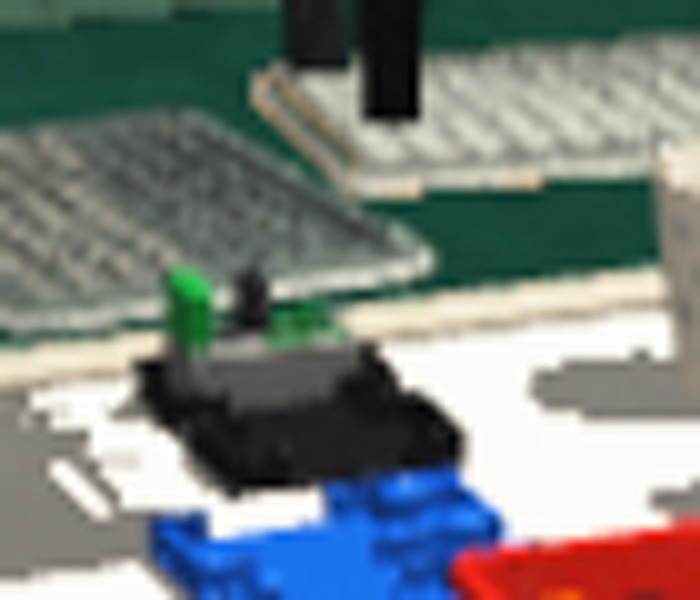

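View pics/t19.png

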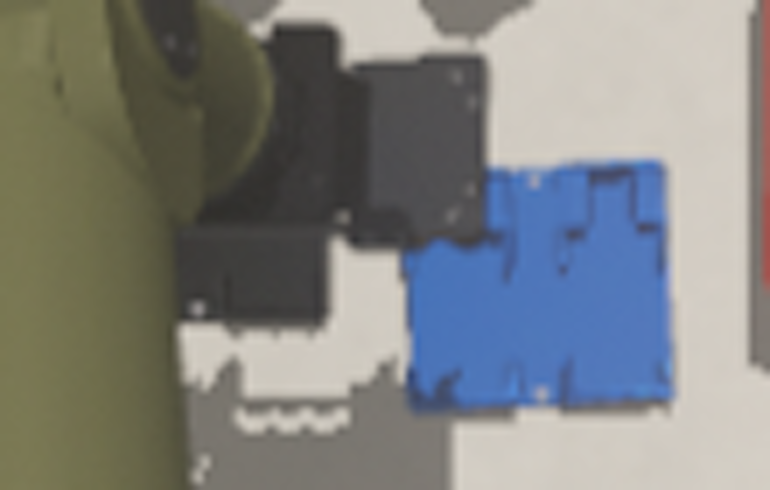

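Call:
step_arm(
  plan=[
    [[0,0,0.01],[-0.003,-0.04,0],0],
    [[0,0,0.03],[-0.006,-0.1,0],0],
    [[0,0,0.05],[-0.01,-0.16,0],0],
    [[0,0,0.07],[-0.013,-0.22,0],0],
    [[0,0,0.09],[-0.016,-0.28,0],0],
    [[0,0,0.11],[-0.02,-0.34,0],0],
    [[0,0,0.13],[-0.023,-0.4,0],0],
    [[0,0,0.15],[-0.026,-0.46,0],0],
    [[0,0,0.17],[-0.029,-0.52,0],0],
    [[0,0,0.19],[-0.031,-0.57,0],0],
  ],
)

```text
time: 47.75
position: [0.56, -0.3984, 0.122]
tool_rot: [0.316, 3.124, -0.001]
ft_force: [0.3, -0.4, 0.8]
grip_width: 0.997
```

```bash
python3 looks.py e C .568 -.401 B .569 -.318;python3 - <<'E'
from h import *
im=ctrl.get_image("top"); crop(im,125,150,120,90,6,"pics/t20.png")
im=np.clip(im.astype(float)*3,0,255).astype(np.uint8); crop(im,125,170,60,55,12,"pics/t20b.png")
E
python3 go.py .568 -.401 -.014 -.2
```

```text
C [ 0.5697 -0.4009 -0.2087  0.0363] 62.59
B [ 0.5703 -0.3184 -0.0051  0.0199] 62.3
t 47.85 p [ 0.5565 -0.4039  0.122 ] psi -0.209 w 1.0 f [-0.1 -0.4  0.4] j [-0.03  0.58  0.89  1.48 -0.45  1.3   2.26]
turn [-0.006  0.    -0.009] shift [-0.0107  0.0061  0.136 ]
```

View pics/es.png

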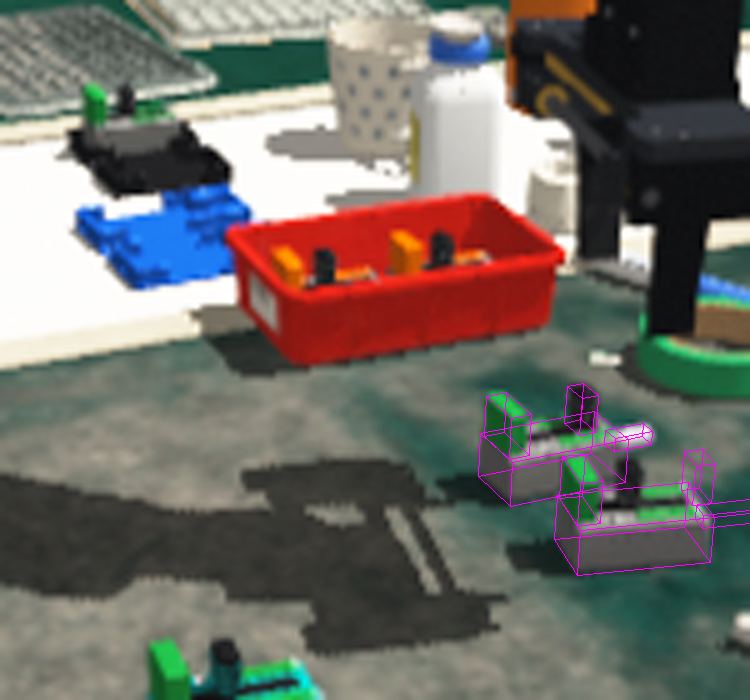

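View pics/t20.png

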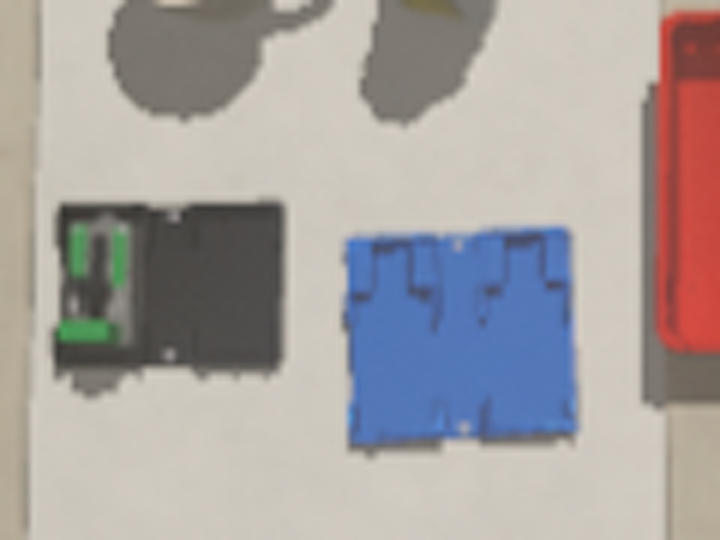

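View pics/t20b.png

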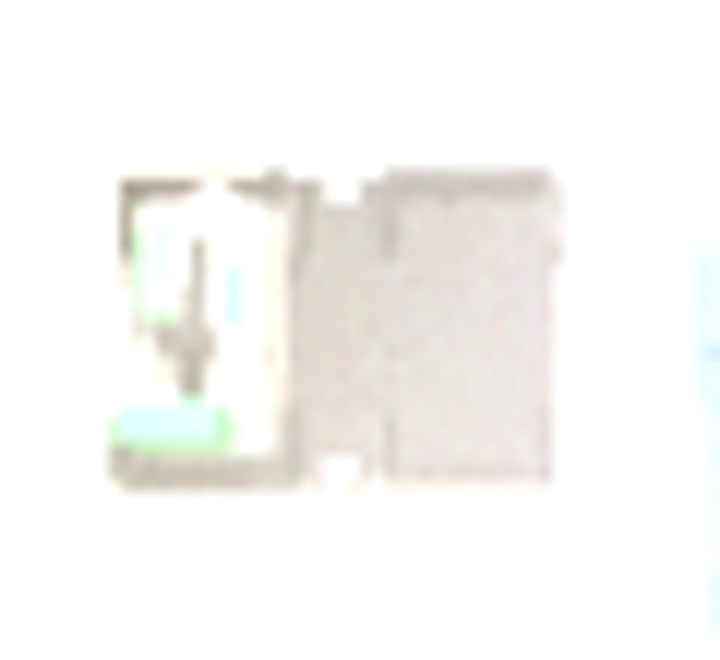

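Call:
step_arm(
  plan=[
    [[0,0,-0.005],[-0.009,0.003,0.02],60],
    [[0,0,-0.005],[-0.009,0.003,0.04],60],
    [[0,0,-0.005],[-0.009,0.003,0.06],60],
    [[0,0,-0.005],[-0.009,0.003,0.06],60],
    [[0,0,-0.005],[-0.009,0.003,0.06],60],
    [[0,0,-0.005],[-0.009,0.003,0.06],60],
    [[0,0,-0.005],[-0.009,0.003,0.06],60],
    [[0,0,-0.005],[-0.009,0.003,0.06],60],
    [[0,0,-0.005],[-0.009,0.003,0.06],60],
    [[0,0,-0.005],[-0.009,0.003,0.06],60],
  ],
)

```text
time: 49.1
position: [0.5694, -0.3947, 0.0605]
tool_rot: [0.306, 3.127, 0.0]
ft_force: [-0.1, 0.3, -0.5]
grip_width: 0.763
```

```bash
python3 go.py .569 -.401 -.014 -.21
```

```text
t 49.1 p [ 0.5694 -0.3947  0.0605] psi -0.195 w 0.763 f [-0.1  0.3 -0.5] j [-0.02  0.64  0.85  1.52 -0.5   1.21  2.28]
turn [0.    0.    0.015] shift [-0.0009 -0.0063  0.0745]
```

Call:
step_arm(
  plan=[
    [[0,0,0.015],[-0.001,-0.0063,0.01],60],
    [[0,0,0.015],[-0.001,-0.0063,0.04],60],
    [[0,0,0.015],[-0.001,-0.0063,0.065],60],
    [[0,0,0.015],[-0.001,-0.0063,0.0745],60],
    [[0,0,0.015],[-0.001,-0.0063,0.0745],60],
    [[0,0,0.015],[-0.001,-0.0063,0.0745],255],
    [[0,0,0.015],[-0.001,-0.0063,0.0745],255],
    [[0,0,0.015],[-0.001,-0.0063,0.0745],255],
    [[0,0,0.015],[-0.001,-0.0063,0.0745],255],
    [[0,0,0.015],[-0.001,-0.0063,0.0745],255],
  ],
)

```text
time: 50.35
position: [0.5694, -0.4012, -0.0136]
tool_rot: [0.329, 3.124, -0.0]
ft_force: [-0.1, -0.2, 2.0]
grip_width: 0.412
```

Call:
step_arm(
  plan=[
    [[0,0,0],[0,0,0],255],
    [[0,0,0],[0,0,-0.03],255],
    [[0,0,0],[0,0,-0.07],255],
    [[0,0,0],[0,0,-0.11],255],
    [[0,0,0],[0,0,-0.15],255],
    [[0,0,0],[0,0,-0.15],255],
    [[0,0,0],[0,0,-0.15],255],
    [[0,0,0],[0,0,-0.15],255],
    [[0,0,0],[0,0,-0.15],255],
    [[0,0,0],[0,0,-0.15],255],
  ],
)

```text
time: 51.6
position: [0.5689, -0.4009, 0.1353]
tool_rot: [-0.329, -3.123, -0.001]
ft_force: [-0.4, 0.5, -2.6]
grip_width: 0.409
```

```bash
python3 go.py .5355 .2095 .136 -.01; sed -i 's/rois,slide=None,ret=False):/rois,slide=None,ret=False,z=0):/; s/x,y,yaw,roi)$/x,y,yaw,roi,ZB)/; s/^SS=4/SS=4\nZB=0/' fit.py
python3 - <<'E'
import fit as FT
from fit import *
FT.ZB=.004; FT.LIGHT=np.array([-.46,.227])
im={n:ctrl.get_image(n) for n in("top","side")}
for I in({'top':im['top']},im):
    b,_=FT.fit(.5357,.2845,latch,I,slides=(0.,),size=.05,yaws=(-.1,0,.1)); print(b.x.round(4),b.fun)
crop(im['side'],200,100,150,120,5,"pics/s21.png")
E
```

```text
t 51.6 p [ 0.5689 -0.4009  0.1353] psi -0.21 w 0.409 f [-0.4  0.5 -2.6] j [-0.03  0.59  0.89  1.43 -0.46  1.34  2.25]
turn [ 0.    -0.001 -0.2  ] shift [ 1.598e-01  5.900e-01 -4.000e-04]
[ 0.5393  0.2666 -0.8579  0.0089] 71.21967902983192
[0.5465 0.2699 0.0223 0.0033] 159.24400734603142
```

View pics/s21.png

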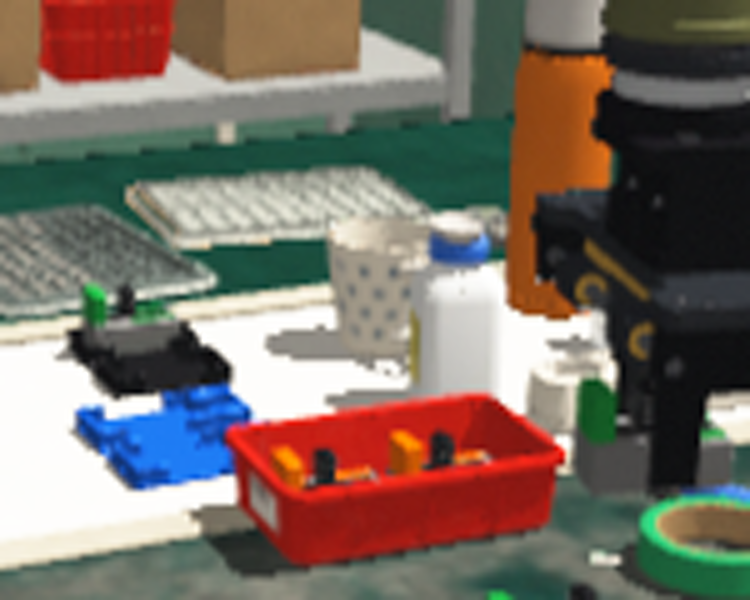

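Call:
step_arm(
  plan=[
    [[0,0,-0.02],[0.01,0.04,0],255],
    [[0,0,-0.04],[0.027,0.1,0],255],
    [[0,0,-0.06],[0.043,0.16,0],255],
    [[0,0,-0.08],[0.06,0.22,0],255],
    [[0,0,-0.1],[0.076,0.28,0],255],
    [[0,0,-0.12],[0.092,0.34,0],255],
    [[0,0,-0.14],[0.108,0.4,0],255],
    [[0,0,-0.16],[0.125,0.46,0],255],
    [[0,0,-0.18],[0.141,0.52,0],255],
    [[0,0,-0.2],[0.16,0.575,0],255],
  ],
)

```text
time: 52.95
position: [0.5323, 0.1969, 0.1365]
tool_rot: [0.014, 3.14, 0.002]
ft_force: [1.1, 0.2, -1.6]
grip_width: 0.416
```

```bash
python3 go.py .5355 .2095 .04 -.01
```

```text
t 52.95 p [0.5323 0.1969 0.1365] psi -0.009 w 0.416 f [ 1.1  0.2 -1.6] j [-1.07  0.23  0.77  1.77 -0.17  1.21  1.31]
turn [0.001 0.001 0.001] shift [-0.003   0.0125  0.0966]
```

Call:
step_arm(
  plan=[
    [[0,0,0],[-0.003,0.0147,0],255],
    [[0,0,0],[-0.003,0.0147,0],255],
    [[0,0,0],[-0.003,0.0147,0.03],255],
    [[0,0,0],[-0.003,0.0147,0.06],255],
    [[0,0,0],[-0.003,0.0147,0.09],255],
    [[0,0,0],[-0.003,0.0147,0.11],255],
    [[0,0,0],[-0.003,0.0147,0.11],255],
    [[0,0,0],[-0.003,0.0147,0.11],255],
    [[0,0,0],[-0.003,0.0147,0.11],255],
    [[0,0,0],[-0.003,0.0147,0.11],255],
  ],
)

```text
time: 54.2
position: [0.5361, 0.2097, 0.0269]
tool_rot: [0.015, 3.14, 0.002]
ft_force: [0.2, 0.9, -1.6]
grip_width: 0.413
```

```bash
python3 go.py .5355 .2095 -.010 -.01;python3 - <<'E'
from h import *
im=ctrl.get_image("side"); crop(im,200,130,70,60,10,"pics/s22.png")
E
```

```text
t 54.2 p [0.5361 0.2097 0.0269] psi -0.01 w 0.413 f [ 0.2  0.9 -1.6] j [-1.02  0.38  0.71  1.85 -0.29  1.01  1.38]
turn [0.001 0.001 0.   ] shift [ 0.0006 -0.0003  0.0369]
```

View pics/s22.png

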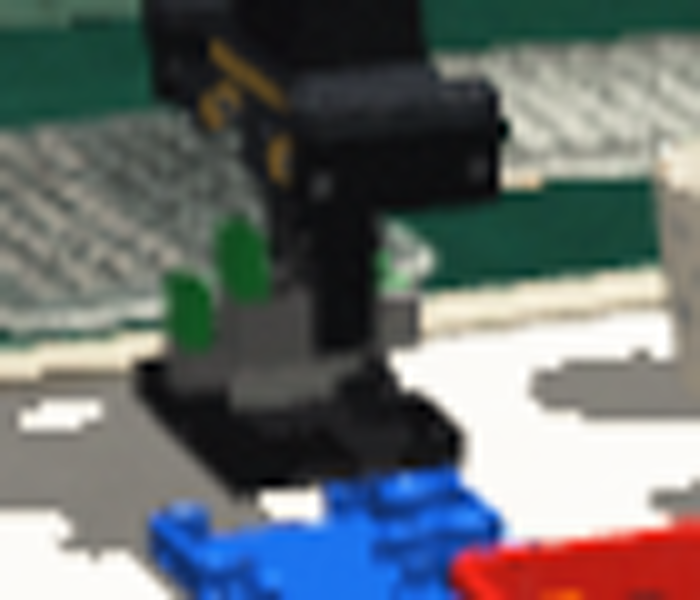

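Call:
step_arm(
  plan=[
    [[0,0,0],[0.0006,0,0.01],255],
    [[0,0,0],[0.0006,0,0.02],255],
    [[0,0,0],[0.0006,0,0.03],255],
    [[0,0,0],[0.0006,0,0.034],255],
    [[0,0,0],[0.0006,0,0.036],255],
    [[0,0,0],[0.0006,0,0.037],255],
    [[0,0,0],[0.0006,0,0.0375],255],
    [[0,0,0],[0.0006,0,0.0375],255],
    [[0,0,0],[0.0006,0,0.0375],255],
    [[0,0,0],[0.0006,0,0.0375],255],
  ],
)

```text
time: 55.5
position: [0.535, 0.2094, -0.0113]
tool_rot: [0.015, 3.141, 0.0]
ft_force: [-0.3, -0.0, -2.4]
grip_width: 0.415
```

Call:
step_arm(
  plan=[
    [[0,0,0],[0,0,0],110],
    [[0,0,0],[0,0,0],110],
    [[0,0,0],[0,0,0],110],
    [[0,0,0],[0,0,-0.01],110],
    [[0,0,0],[0,0,-0.05],110],
    [[0,0,0],[0,0,-0.1],110],
    [[0,0,0],[0,-0.03,-0.14],60],
    [[0,0,0],[0,-0.08,-0.14],60],
    [[0,0,0],[0,-0.14,-0.14],60],
    [[0,0,0],[0,-0.2,-0.14],60],
  ],
)

```text
time: 56.75
position: [0.5331, 0.0077, 0.1296]
tool_rot: [0.014, 3.14, 0.002]
ft_force: [0.8, 0.1, -0.2]
grip_width: 0.758
```

```bash
python3 go.py .57 -.318 .1 -.005
```

```text
t 56.75 p [0.5331 0.0077 0.1296] psi -0.009 w 0.758 f [ 0.8  0.1 -0.2] j [-0.88  0.16  0.89  1.86 -0.13  1.18  1.62]
turn [ 0.001  0.002 -0.004] shift [-0.0398 -0.3254  0.0293]
```

Call:
step_arm(
  plan=[
    [[0,0,0],[-0.005,-0.04,0],60],
    [[0,0,0],[-0.012,-0.1,0],60],
    [[0,0,0],[-0.02,-0.16,0],60],
    [[0,0,0],[-0.027,-0.22,0],60],
    [[0,0,0],[-0.034,-0.28,0],60],
    [[0,0,0],[-0.038,-0.325,0.02],60],
    [[0,0,0],[-0.038,-0.325,0.04],60],
    [[0,0,0],[-0.038,-0.325,0.04],60],
    [[0,0,0],[-0.038,-0.325,0.04],60],
    [[0,0,0],[-0.038,-0.325,0.04],60],
  ],
)

```text
time: 58.0
position: [0.569, -0.3146, 0.0897]
tool_rot: [0.011, 3.14, 0.0]
ft_force: [-0.3, 0.5, -0.0]
grip_width: 0.763
```

```bash
python3 looks.py f B .57 -.318;python3 - <<'E'
from h import *
im=ctrl.get_image("top"); crop(im,125,165,70,60,11,"pics/t23.png")
E
python3 go.py .57 -.318 -.014 -.005
```

```text
B [ 0.5704 -0.317   0.1011  0.0191] 57.09
t 58.1 p [ 0.5687 -0.3151  0.0895] psi -0.008 w 0.764 f [-0.4  0.3  0.3] j [-0.21  0.53  0.91  1.61 -0.44  1.21  2.35]
turn [ 0.     0.002 -0.003] shift [-0.0012 -0.0029  0.1035]
```

View pics/fs.png

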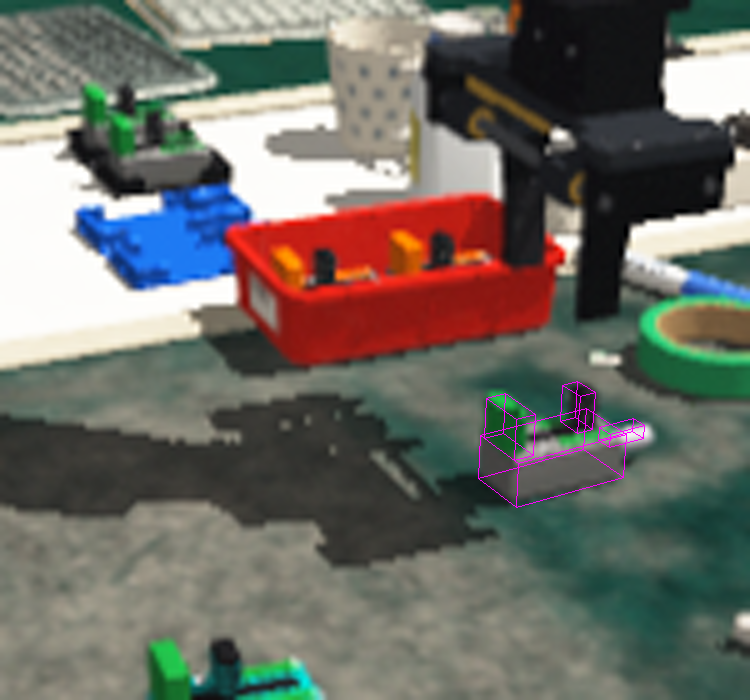

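View pics/t23.png

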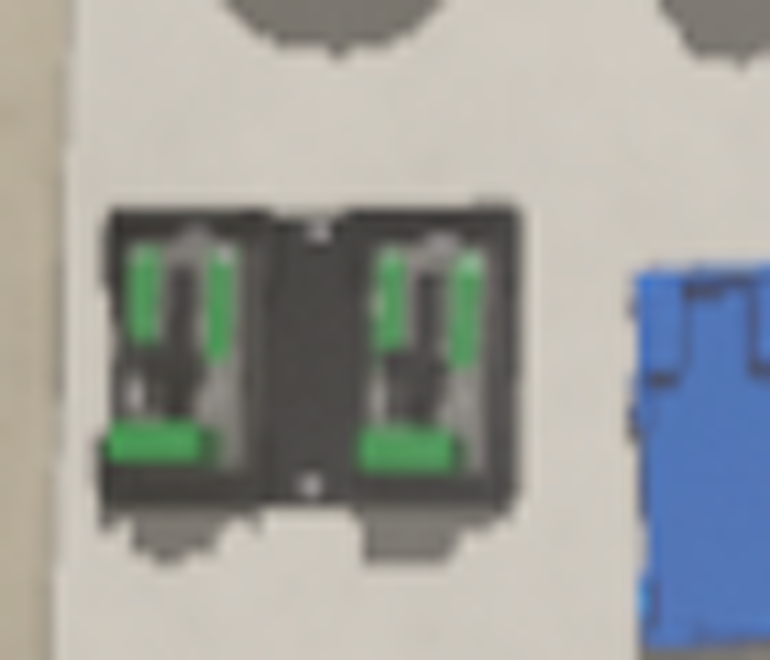

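Call:
step_arm(
  plan=[
    [[0,0,0],[-0.0012,-0.003,0.03],60],
    [[0,0,0],[-0.0012,-0.003,0.06],60],
    [[0,0,0],[-0.0012,-0.003,0.09],60],
    [[0,0,0],[-0.0012,-0.003,0.1035],60],
    [[0,0,0],[-0.0012,-0.003,0.1035],60],
    [[0,0,0],[-0.0012,-0.003,0.1035],255],
    [[0,0,0],[-0.0012,-0.003,0.1035],255],
    [[0,0,0],[-0.0012,-0.003,0.1035],255],
    [[0,0,0],[-0.0012,-0.003,0.1035],255],
    [[0,0,0],[-0.0012,-0.003,0.1035],255],
  ],
)

```text
time: 59.35
position: [0.5694, -0.3185, -0.0145]
tool_rot: [0.015, 3.141, 0.001]
ft_force: [-0.3, 2.5, 4.5]
grip_width: 0.411
```

Call:
step_arm(
  plan=[
    [[0,0,0],[0,0,0],255],
    [[0,0,0],[0,0,-0.03],255],
    [[0,0,0],[0,0,-0.07],255],
    [[0,0,0],[0,0,-0.11],255],
    [[0,0,0],[0,0,-0.15],255],
    [[0,0,0],[0,0,-0.15],255],
    [[0,0,0],[0,0,-0.15],255],
    [[0,0,0],[0,0,-0.15],255],
    [[0,0,0],[0,0,-0.15],255],
    [[0,0,0],[0,0,-0.15],255],
  ],
)

```text
time: 60.6
position: [0.5687, -0.3189, 0.1344]
tool_rot: [-0.016, -3.141, -0.0]
ft_force: [0.5, 0.7, -1.6]
grip_width: 0.411
```

```bash
python3 go.py .4915 .045 .13 .02;python3 - <<'E'
from h import *
im=ctrl.get_image("side"); crop(im,200,100,150,120,5,"pics/s24.png")
E
```

```text
t 60.6 p [ 0.5687 -0.3189  0.1344] psi -0.01 w 0.411 f [ 0.5  0.7 -1.6] j [-0.22  0.5   0.93  1.56 -0.41  1.29  2.33]
turn [ 0.    -0.001 -0.03 ] shift [0.0808 0.3631 0.0045]
```

View pics/s24.png

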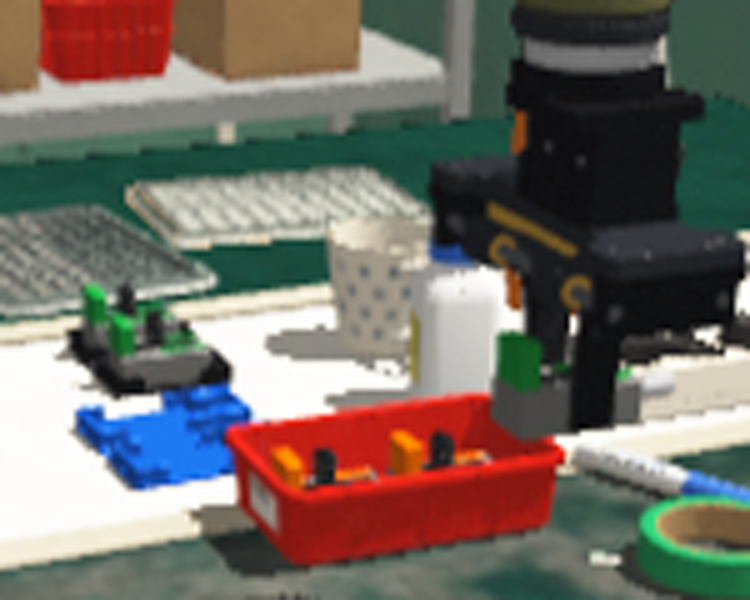

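```bash
python3 go.py .4892 .120 .13 .02
```

```text
t 60.65 p [ 0.5688 -0.319   0.1346] psi -0.01 w 0.412 f [ 1.  -0.3 -2.8] j [-0.22  0.5   0.93  1.56 -0.41  1.29  2.33]
turn [ 0.    -0.001 -0.03 ] shift [0.0839 0.4382 0.0047]
```

Call:
step_arm(
  plan=[
    [[0,0,0],[0.005,0.04,0],255],
    [[0,0,-0.01],[0.015,0.1,0],255],
    [[0,0,-0.02],[0.03,0.16,0],255],
    [[0,0,-0.03],[0.042,0.22,0],255],
    [[0,0,-0.03],[0.054,0.28,0],255],
    [[0,0,-0.03],[0.066,0.34,0],255],
    [[0,0,-0.03],[0.078,0.395,0],255],
    [[0,0,-0.03],[0.084,0.438,0],255],
    [[0,0,-0.03],[0.084,0.438,0.02],255],
    [[0,0,-0.03],[0.084,0.438,0.05],255],
  ],
)

```text
time: 61.9
position: [0.4901, 0.121, 0.0854]
tool_rot: [-0.034, 3.139, 0.003]
ft_force: [-0.3, 0.2, -2.6]
grip_width: 0.409
```

Call:
step_arm(
  plan=[
    [[0,0,0],[0,0,0.02],255],
    [[0,0,0],[0,0,0.04],255],
    [[0,0,0],[0,0,0.055],255],
    [[0,0,0],[0,0,0.055],255],
    [[0,0,0],[0,0,0.055],255],
    [[0,0,0],[0,0,0.055],255],
    [[0,0,0],[0,0,0.055],255],
    [[0,0,0],[0,0,0.055],255],
    [[0,0,0],[0,0,0.055],255],
    [[0,0,0],[0,0,0.055],255],
  ],
)

```text
time: 63.15
position: [0.4893, 0.1198, 0.0301]
tool_rot: [-0.032, 3.141, 0.0]
ft_force: [0.3, -0.3, -2.0]
grip_width: 0.412
```

```bash
python3 go.py .4892 .120 -.0105 .02;python3 - <<'E'
from h import *
im=ctrl.get_image("side"); crop(im,200,130,70,60,10,"pics/s25.png")
E
```

```text
t 63.15 p [0.4893 0.1198 0.0301] psi 0.02 w 0.412 f [ 0.3 -0.3 -2. ] j [-1.04  0.22  0.83  2.03 -0.2   0.97  1.48]
turn [0. 0. 0.] shift [0.0001 0.0002 0.0406]
```

View pics/s25.png

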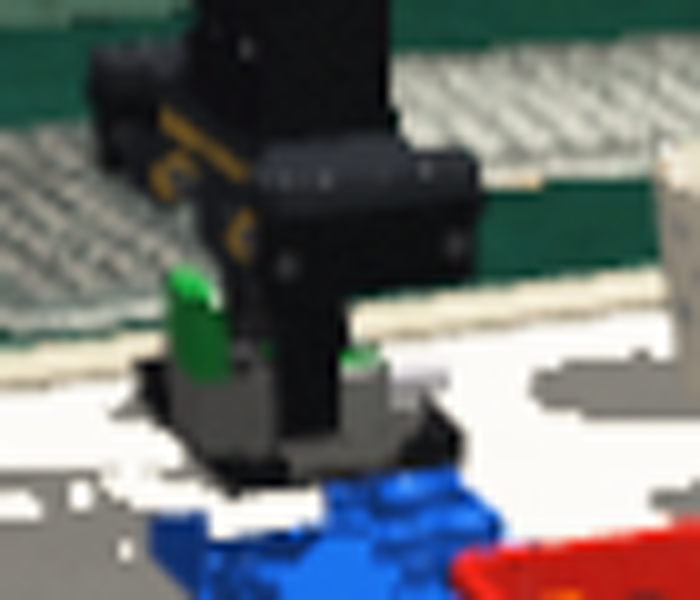

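Call:
step_arm(
  plan=[
    [[0,0,0],[0,0,0.008],255],
    [[0,0,0],[0,0,0.016],255],
    [[0,0,0],[0,0,0.022],255],
    [[0,0,0],[0,0,0.026],255],
    [[0,0,0],[0,0,0.03],255],
    [[0,0,0],[0,0,0.034],255],
    [[0,0,0],[0,0,0.034],255],
    [[0,0,0],[0,0,0.034],255],
    [[0,0,0],[0,0,0.034],255],
    [[0,0,0],[0,0,0.034],255],
  ],
)

```text
time: 64.45
position: [0.4894, 0.1199, -0.0038]
tool_rot: [-0.032, 3.141, 0.0]
ft_force: [0.7, -0.2, -2.0]
grip_width: 0.407
```

```bash
python3 go.py .4892 .120 -.0105 .02;python3 - <<'E'
from h import *
im=ctrl.get_image("side"); crop(im,200,130,70,60,10,"pics/s26.png")
E
```

```text
t 64.45 p [ 0.4894  0.1199 -0.0038] psi 0.02 w 0.407 f [ 0.7 -0.2 -2. ] j [-1.01  0.29  0.8   2.05 -0.26  0.91  1.53]
turn [0. 0. 0.] shift [0.0002 0.0001 0.0067]
```

View pics/s26.png

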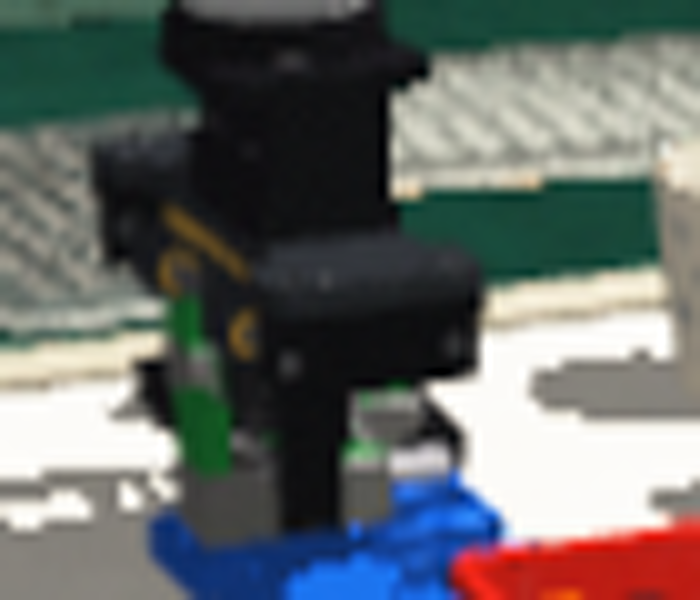

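No contact, entering the nest. Lower the last bit, release, lift.

Call:
step_arm(
  plan=[
    [[0,0,0],[0,0,0.002],255],
    [[0,0,0],[0,0,0.004],255],
    [[0,0,0],[0,0,0.006],255],
    [[0,0,0],[0,0,0.007],255],
    [[0,0,0],[0,0,0.007],255],
    [[0,0,0],[0,0,0.007],255],
    [[0,0,0],[0,0,0.007],110],
    [[0,0,0],[0,0,0.007],110],
    [[0,0,0],[0,0,0.007],110],
    [[0,0,0],[0,0,0.007],110],
  ],
)

```text
time: 65.75
position: [0.4894, 0.1199, -0.0108]
tool_rot: [-0.032, 3.141, 0.0]
ft_force: [0.0, 0.3, -0.1]
grip_width: 0.57
```

Call:
step_arm(
  plan=[
    [[0,0,0],[0,0,-0.02],110],
    [[0,0,0],[0,0,-0.06],110],
    [[0,0,0],[0,0,-0.1],110],
    [[0,0,0],[0,0,-0.15],60],
    [[0,0,0],[0,-0.05,-0.17],0],
    [[0,0,0],[0,-0.11,-0.17],0],
    [[0,0,0],[0,-0.17,-0.17],0],
    [[0,0,0],[0,-0.23,-0.17],0],
    [[0,0,0],[0,-0.29,-0.17],0],
    [[0,0,0],[0,-0.35,-0.17],0],
  ],
)

```text
time: 67.0
position: [0.4967, -0.2314, 0.1594]
tool_rot: [-0.034, 3.14, 0.001]
ft_force: [1.1, -0.1, 0.4]
grip_width: 0.994
```

Call:
step_arm(
  plan=[
    [[0,0,0],[0,-0.05,0],0],
    [[0,0,0],[0,-0.1,0],0],
    [[0,0,0],[0,-0.15,0],0],
    [[0,0,0],[0,-0.15,0],0],
    [[0,0,0],[0,-0.15,0],0],
    [[0,0,0],[0,-0.15,0],0],
    [[0,0,0],[0,-0.15,0],0],
    [[0,0,0],[0,-0.15,0],0],
    [[0,0,0],[0,-0.15,0],0],
    [[0,0,0],[0,-0.15,0],0],
  ],
)

```text
time: 68.25
position: [0.4995, -0.3799, 0.1591]
tool_rot: [-0.032, 3.141, 0.0]
ft_force: [-0.4, -0.3, 0.1]
grip_width: 0.999
```

```bash
python3 go.py;cat > fin.py <<'E'
from fit import *
import sys
ims={n:ctrl.get_image(n) for n in("top","side")}
def ov(n,items,roi,k,name):
    im=ims[n];X,Y,W,H=roi; o=cv2.resize(im[Y:Y+H,X:X+W],None,fx=k,fy=k,interpolation=cv2.INTER_CUBIC)[:,:,::-1].copy(); raw=o.copy()
    for x,y,yaw,s,z in items:
        c,s_=np.cos(yaw),np.sin(yaw); Rz=np.array([[c,-s_,0],[s_,c,0],[0,0,1]])
        for nm,b in latch(s):
            if nm in('s1','s2'):continue
            uv=(CAM[n].proj(b@Rz.T+[x,y,z])-[X,Y]+.5)*k
            for i,j in((0,1),(0,2),(0,4),(1,3),(1,5),(2,3),(2,6),(3,7),(4,5),(4,6),(5,7),(6,7)): cv2.line(o,tuple(int(v) for v in uv[i]),tuple(int(v) for v in uv[j]),(255,0,255),1)
    cv2.imwrite(name,o); cv2.imwrite(name.replace('.png','r.png'),raw)
it=[(.536,.2845,-.01,0,.004),(.5355,.2095,-.01,0,.004),(.490,.120,.02,.021,.004),(.541,-.092,-.02,0,.003),(.619,-.094,-.02,0,.003)]
ov('top',it,(125,145,150,85),5,"pics/f1.png"); ov('side',it,(205,135,120,80),6,"pics/f2.png")
E
python3 fin.py
```

```text
t 68.25 p [ 0.4995 -0.3799  0.1591] psi 0.02 w 0.999 f [-0.4 -0.3  0.1] j [-0.2   0.47  1.08  1.6  -0.42  1.33  2.53]
```

View pics/f1.png

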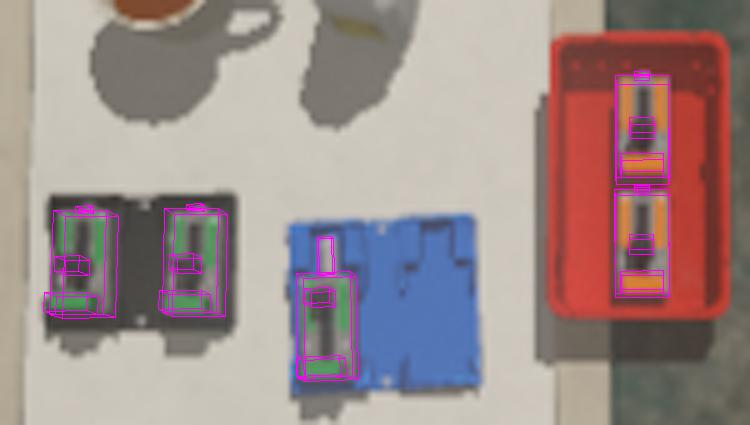

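View pics/f1r.png

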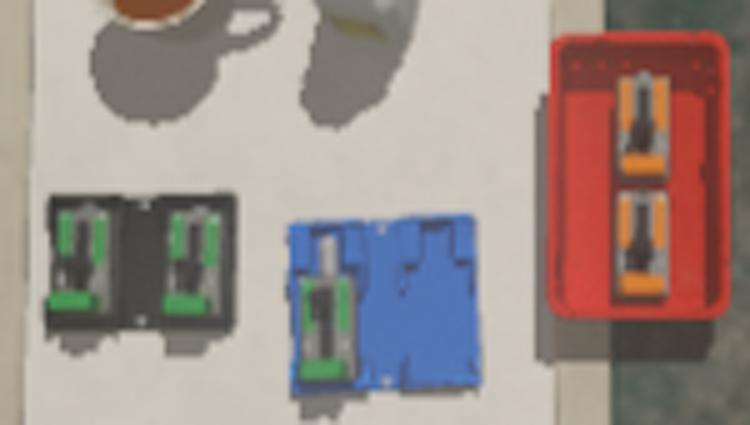

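View pics/f2r.png

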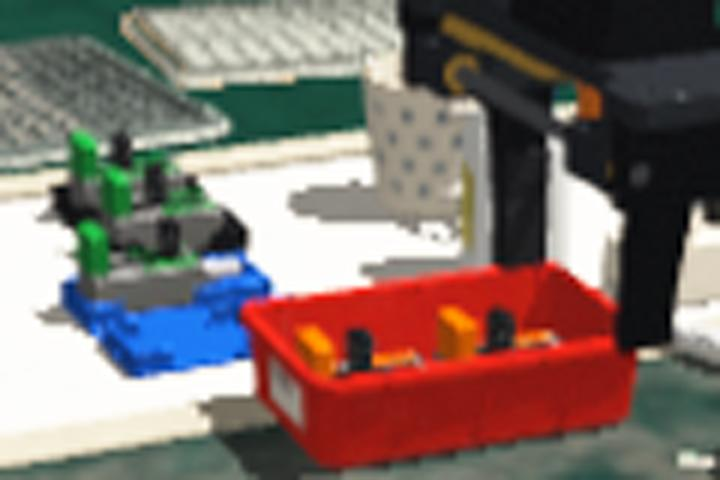

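```bash
sed -i 's/(205,135,120,80),6/(208,145,50,50),12/; s/(125,145,150,85),5/(175,180,55,50),12/' fin.py; python3 fin.py
```

```text
(no output)
```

View pics/f2.png

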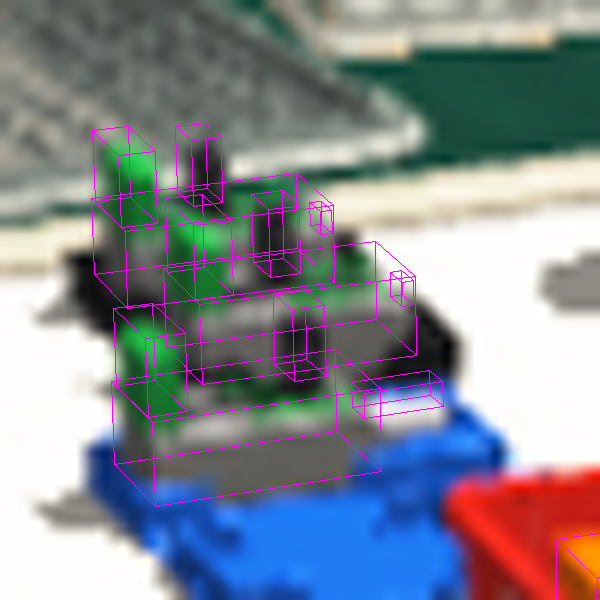

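View pics/f1.png

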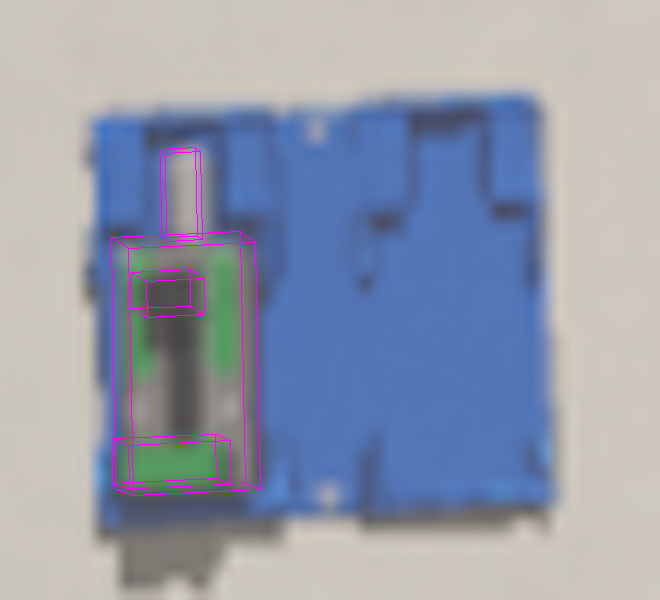

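```bash
python3 -c "
from bench import ctrl
print(ctrl.close_job())"
```

```text
the job is handed in; nothing more can be done
None
```

The job is handed in at about 68 s of the 210 s allowed. Five of the six latches were there, three green and two orange. I left the turquoise look-alike alone.

- **Blue rack:** the one green latch whose bolt was out is in the left nest. Its nose is in the channel and the slider is still out by about 20 mm.
- **Black rack:** the two green latches whose bolts were in are in the two nests, with their sliders still in.
- **Red bin:** I squeezed the first orange latch's slider fully in. The other orange one was already in by the camera fit, so I did not squeeze it. Both lie flat and right way up, end to end.

**Problem along the way:** the reported TCP height was about 33 mm too low. My first squeeze therefore closed on air, touching nothing. I found the offset from the side camera and a light touch on the table (9 N), and corrected every later move for it.

**Last checks:** model outlines drawn over both final pictures agreed with all five placed latches to about 1 pixel (3 to 4 mm). The arm was clear of everything. The mug, bottle and tape roll were never near a move, but I did not measure their final positions.

**Checks that failed or disagreed:** the automatic pose fit failed on the latches in the black rack because of the dark background. I judged those by eye and by the outlines. While lowering into that rack, the side view also disagreed with the computed position by about 1 pixel. The wrist force showed no contact with the rack walls there.

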